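# Crank out the spent blister card and bin it

## Robot

A 7-joint arm with a two-finger parallel gripper is mounted at the origin on the work surface. World frame = base frame: x ahead of the robot, y to its left, z up, the work surface at z = 0. Lengths are in m, angles in rad, forces in N, time in s.
With the tool pointing down it reaches from about 0.4 to 0.85 m from the base axis. Payload 10.4 kg.
Tool frame: the origin (TCP) lies midway between the tips of the shut fingers; the grasp point (between the pads) lies 19 mm behind it; x points along the fingers, y is the direction in which the jaws open and shut, and the axes are right-handed (so a half turn about x gives the same grasp; the last joint's range is limited). The gripper opens to 87 mm and grips with 3 to 60 N. Pads are 19 mm wide; open, the fingers measure 117 mm over their backs; the gripper's body (75 mm by 190 mm) begins 51 mm behind the grasp point.
Start: joints at [-1.145, 0.332, -0.065, 1.46, 0.022, 1.35, -0.088], TCP at [0.271, 0.563, 0.223] pointing down, gripper open.
Joint ranges: [-2.6, 2.6], [-0.5, 2.12], [-1.47, 1.34], [0.16, 2.42], [-1.27, 4.41], [0.06, 2.06], [-2.6, 2.6]. Speed limits (rad/s): [2.22, 2.22, 2.79, 2.79, 3.14, 3.14, 3.14].

## Interface

Orientations are given as a unit quaternion [x, y, z, w].
In Python, from bench import r gives the robot as it stands.
- The arm moves only by the shell command python3 -m jog 'ROWS' [OPENING] [FORCE]. ROWS is JSON, a list of rows, each an object with "slide": the shift along the tool's x, y, z in cm, a list of three; "roll": the turn about the tool's x in degrees. A call has 1 to 5 rows; each row is the pose to reach, as a shift and turn from the pose measured when the call began, along the tool's axes at that moment; what a row does not reach only later rows make up. A row lasts 1/12 s, in which the tool goes at most 41.7 mm and 7.16 degrees, less where a joint would pass 70% of its speed; a pose out of reach is approached as far as the arm can. A call with a gripper value outside its range is refused whole. OPENING is the closure, from 0 (fully open) to 1 (shut), set as the call begins (- or left out, the last holds). The fingers move at their own pace and stop on an object; FORCE is the grip in N (left out, the last holds). Time passes only in rows, so rows that repeat a pose let the fingers close. It gives the time, the measured TCP pose, the force and the opening at its end, in the units of the state.
- r.read_state(): the state, without advancing time (a new reading comes with each control period).
- r.camera(name): name is "scene" or "top"; returns the picture (480x640x3 uint8, red, green, blue); there is no depth.
- r.camera_info(name): a dict with "intrinsics" (3x3 intrinsics, pixels), "R" (3x3) and "t" (3): a world point X has camera coordinates R X + t. Camera axes: x right, y down, z forward; pixel columns grow to the right and rows downward; lengths in m; the calibration is good to about 2 mm. A picture is of the moment at which its call begins. camera_info takes no time and is no camera call.
- r.close_job(): hands the job in, once; it reports no verdict.
The state is a dict: "time": time; "joint_positions": joint angles; "joint_vel": joint speeds; "joint_torque": joint torques, N m; "ee_pos": TCP position; "eef_rot": TCP orientation; "ft_force": force on the tool from outside, world axes, zero at the start; "torque": the same for the moment, N m; "width": finger opening in m.
Only numpy, scipy, OpenCV 4.12 (cv2) and the standard library are available. Lean on these libraries where they do the work, as an engineer would, in place of code of your own. Each camera call takes 0.05 s, during which the arm holds its last target.

## Task

Take the red grip of the blister emptier and turn the crank clockwise, steadily (no faster than about a turn a second) and without letting go, until the spent blister card has been pushed fully out of the slot at the machine's side. Then slide the card along the bench, without lifting it, and push it over the far edge so that it drops into the black waste bin below. Leave the other things on the bench where they stand.

Things in the scene. Friction and masses are not known exactly. Their poses are not given: they have to be found in the camera images.
- machine: hand-cranked blister emptier, white, fixed to the bench. Origin on the bench under its middle; x from its front (crank side, towards the robot) to its back, y to its left, z up. Housing 200 (x) x 180 (y), 100 high; behind the crank a white block x 10..100 up to z 190 and a column x 55..100, y -50..50 up to z 328 carrying the hopper. Card slot on its right (-y) side.
- hopper (a point): middle of the underside of the clear hopper, 100 (x) x 120 (y) x 90 high, at machine (50, 0, 325): machine x 0..100, z 325..415. It overhangs the upper part of the crank's circle, so the crank has to be turned with the hand leaning like the crank axis
- crank (a joint): crank angle, rad, growing clockwise as seen looking onto the crank face. At 0 its arm points up the slope (machine direction (0.819, 0, 0.574)), at 1.571 to the machine's -y. Starts at 0..5.5; 1 rad moves a pusher in the slot 6.7 mm outwards; card fully out from about 17.5, end stop 18.5. Takes 0.1 N m plus 0.02 N m per rad/s; stays where left
- hub (a point): point on the crank axis level with the middle of the grip, 60 mm off the grey sloped gearbox face: the centre of the circle (radius 55 mm) that grip travels. The crank axis leans 35 deg from vertical towards the machine's front: direction (-0.574, 0, 0.819) in the machine frame, in its plane y = 0
- grip (a point): grasping point on the axis of the red crank grip, a knob of diameter 24 and length 52 standing parallel to the crank axis, 55 mm from it, and spinning freely on its own pin; the point is 29 mm above the grip's foot (where the crank arm begins) and 23 mm below its free end
- slot_mouth (a point): middle of the open end of the card slot, on the bench, at machine (-20, -130, 0): the end of a low steel snout (84 wide in x, 31 high) that sticks 40 mm out of the housing's right side. The slot is 60 wide, 15 high and leads out along the machine's -y
- card: spent blister card, rigid, silver with orange pockets, 56 (x) x 70 (y) x 10 high (pushable over its whole height), about 20 g; origin at the middle of its underside. Starts hidden in the slot lying on the bench, its axes along the machine's; it comes out along the machine's -y
- bin_rim (a point): middle of the near rim (bench side) of the black open waste bin hung just outside and below the bench's far edge; fixed. The rim is 50 mm below the bench top. From this point the bin reaches 200 mm away from the bench (+x), 210 mm to either side (y) and is 115 deep, walls 4; it is shifted along the edge from start to start
- bench_edge (a point): a point on the straight far edge of the bench, which runs along y; the bench top (z = 0) ends at this x
- amber_jar: bystander, loose: amber glass jar with paper label, radius 24, 70 tall (mm); origin at the middle of its underside
- white_pot: bystander, loose: white plastic pot, blue cap, radius 25, 50 tall (mm); origin at the middle of its underside
- stamp: bystander, loose: rubber stamp, black base 50 x 35, wooden knob, 60 tall (mm); origin at the middle of its underside
- tape: bystander, loose: roll of clear tape lying flat, outer radius 32, 24 tall (mm); origin at the middle of its underside
- carton: bystander, loose: yellow medicine carton 50 x 34 x 50 (mm); origin at the middle of its underside
- steel_cup: bystander, loose: steel measuring cup, radius 30, 60 tall (mm); origin at the middle of its underside
- counting_tray: bystander, loose: blue tablet tray, 100 x 70, 14 tall (mm); origin at the middle of its underside

How it is judged:
On the way:
1. the crank has been turned until the card is fully out of the slot, lying on the bench (value of joint crank above 16.5 rad and y of card in the frame of machine below -0.1655 m and height (world z) of card between -0.01 and 0.01 m), for 0.2 s.
At the end, for the whole second after the job is handed in: The card lies at rest inside the waste bin (within its walls, its middle at least 15 mm below the rim), and the crank stays where the turning ended (above 16.5 rad); the hand has let go (z of card in the frame of bin_rim between -0.13 and -0.015 m and x of card in the frame of bin_rim between 0 and 0.2 m and y of card in the frame of bin_rim between -0.21 and 0.21 m and linear speed of card below 0.05 m/s and value of joint crank above 16.5 rad); the robot touches nothing.
It fails at once if a bystander is moved by more than 25 mm or knocked over (distance of any of amber_jar, white_pot, stamp, tape, carton, steel_cup, counting_tray from where it was at the start of the episode above 0.025 m or angle between any of amber_jar, white_pot, stamp, tape, carton, steel_cup, counting_tray's own z axis and vertical above 0.5 rad).
It fails at once if the card is lifted more than 35 mm off the bench (height (world z) of card above 0.035 m).
It fails at once if the hand leaves the crank grip (by more than 60 mm) part way, before the card is out (value of joint crank between 7.5 and 16.5 rad and distance between the grasp point and grip above 0.06 m).
It fails at once if the crank is jerked round faster than 8 rad/s (velocity of joint crank above 8 rad/s).
It also fails if it takes over 72 s, if anything falls off the work surface, if the arm or the gripper's body presses on something with over 40 N, if the wrist force passes 120 N, or if a joint passes its speed limit or range.

## Working session

There is one attempt and no reset: what is moved stays moved. The work goes in short steps, Python scripts to look and compute and a shell command to move; the robot and the scene stay as the last step left them, time stands still between calls to the robot, and variables do not carry over. Pictures are saved under pics/ and viewed, and the job is handed in when it is done.

```bash
ls; mkdir -p pics; python3 - <<'E'
from bench import r
import cv2,json
s=r.read_state(); print(s)
for n in("scene","top"):
    im=r.camera(n); cv2.imwrite(f"pics/{n}0.png",im[:,:,::-1]); i=r.camera_info(n); print(n,i)
E
```

```text
pics
{'time': 0.0, 'joint_positions': array([-1.14460209,  0.33285445, -0.06473789,  1.46094587,  0.0216188 ,
        1.34993085, -0.08851493]), 'joint_vel': array([ 8.97258653e-04, -2.55817023e-03,  5.76228057e-04,  2.32318359e-04,
        9.93250334e-05,  1.47489511e-03,  1.46903020e-03]), 'joint_torque': array([-1.27404121e-03, -6.23240089e+01,  2.38324609e-02, -3.89893556e+01,
       -6.14581397e-02,  3.97498417e-02,  1.36949739e-04]), 'ee_pos': array([0.27099241, 0.56274959, 0.22176276]), 'eef_rot': array([ 0.15682626,  0.68946941, -0.15783075,  0.6892945 ]), 'ft_force': array([-0.23133296, -0.75097061, -1.00638668]), 'torque': array([0.01510854, 0.04517248, 0.02183515]), 'width': 0.08738029620062936}
scene {'intrinsics': array([[533.35730844,   0.        , 317.05043783],
       [  0.        , 533.35730844, 244.1469559 ],
       [  0.        ,   0.        ,   1.        ]]), 'R': array([[ 0.99946799, -0.02743815, -0.01763209],
       [-0.03182129, -0.70181596, -0.71164722],
       [ 0.0071518 ,  0.71182969, -0.7023157 ]]), 't': array([-0.4999686 ,  0.13610564,  1.28587879])}
top {'intrinsics': array([[526.59976531,   0.        , 317.6793197 ],
       [  0.        , 526.59976531, 241.61925057],
       [  0.        ,   0.        ,   1.        ]]), 'R': array([[-0.02324172, -0.99967166, -0.01078908],
       [-0.99355074,  0.02429475, -0.1107551 ],
       [ 0.11098085,  0.00814536, -0.99378916]]), 't': array([0.01477182, 0.5549388 , 1.39068411])}
```

View pics/scene0.png

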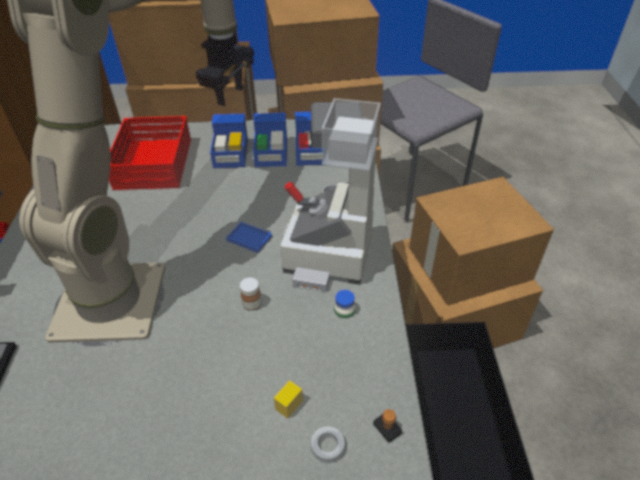

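View pics/top0.png

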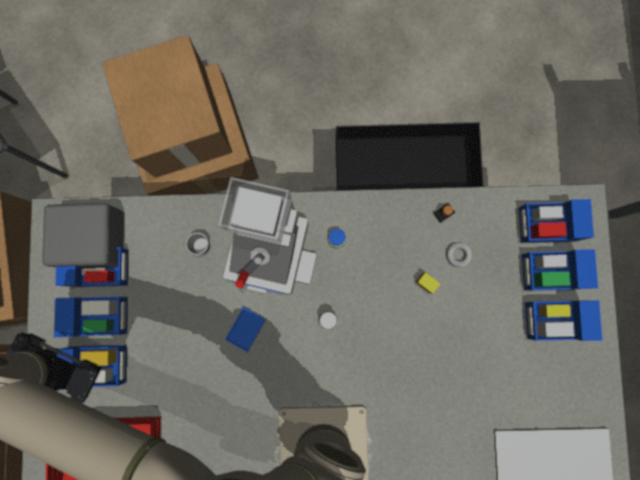

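The scene and top views show the machine centred near top (268,255). The red grip is at top (242,279) and scene (293,192), the snout at top (306,267). The bin spans about top columns 336–480, with the pot at (337,237) and the amber jar at (328,320). Next I'll zoom in for precise points.

```bash
python3 - <<'E'
import cv2
a=cv2.imread("pics/top0.png")[165:345,180:360]; cv2.imwrite("pics/tz.png",cv2.resize(a,(720,720)[::1],interpolation=cv2.INTER_CUBIC)[:600] if 0 else cv2.resize(a,(600,600),interpolation=cv2.INTER_CUBIC))
b=cv2.imread("pics/scene0.png")[90:330,220:420]; cv2.imwrite("pics/sz.png",cv2.resize(b,(500,600),interpolation=cv2.INTER_CUBIC))
E
```

```text
(no output)
```

View pics/tz.png

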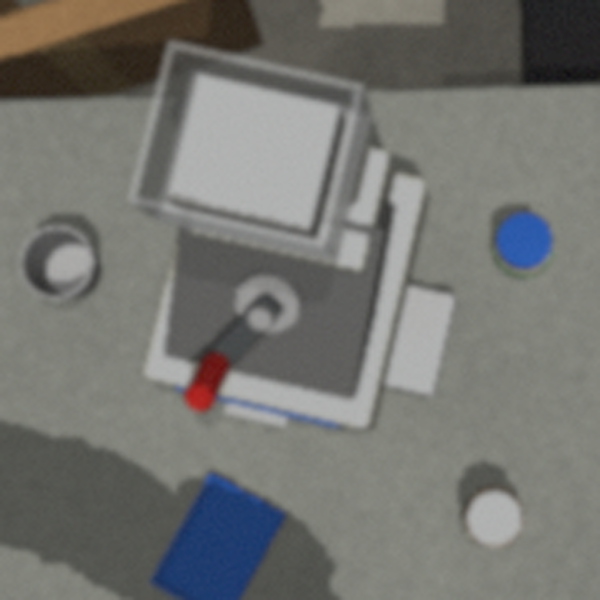

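View pics/sz.png

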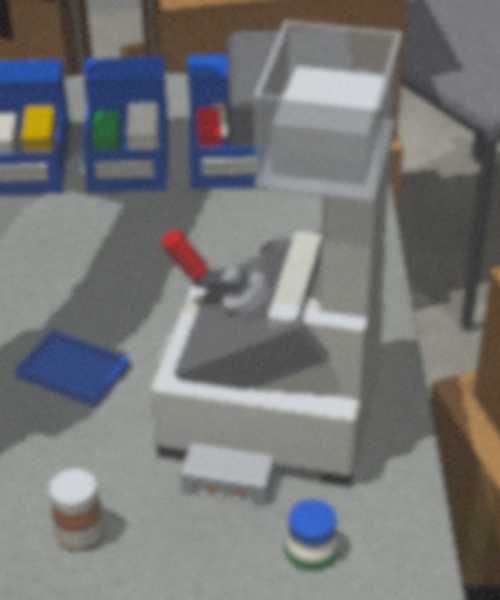

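```bash
cat >H.py <<'E'
import numpy as np,cv2
from scipy.spatial.transform import Rotation as Ro
from bench import r
def cam(n):
    i=r.camera_info(n); return i["intrinsics"],i["R"],i["t"]
def ray(n,p):
    K,R,t=cam(n); d=R.T@np.linalg.solve(K,[p[0],p[1],1]); return -R.T@t,d/np.linalg.norm(d)
def plane(n,p,z):
    o,d=ray(n,p); return o+d*(z-o[2])/d[2]
def tri(pt,ps):
    A=np.zeros((3,3));b=np.zeros(3);L=[]
    for n,p in(("top",pt),("scene",ps)):
        o,d=ray(n,p);M=np.eye(3)-np.outer(d,d);A+=M;b+=M@o;L.append((M,o))
    X=np.linalg.solve(A,b); return X,[np.linalg.norm(M@(X-o))*1e3 for M,o in L]
def proj(n,X):
    K,R,t=cam(n);c=K@(R@np.asarray(X)+t);return c[:2]/c[2]
def T(x,y):return (180+x*.3,165+y*.3)
def S(x,y):return (220+x*.4,90+y*.4)
E
python3 - <<'E'
from H import *
np.set_printoptions(precision=4,suppress=True)
FL,FR,BR=[plane("top",T(*p),.1)for p in((150,378),(368,428),(425,180))]
print("front",FL,FR,BR,np.linalg.norm(FL-FR),np.linalg.norm(BR-FR))
print("yaw",np.degrees([np.arctan2(*(-(FR-FL)[:2]*[-1,1])) ,np.arctan2((BR-FR)[1],(BR-FR)[0])]))
print("mid",(FL+BR)/2)
fs=[plane("scene",S(*p),.1)for p in((155,388),(358,412))]; print("scene FR,BR?",fs)
sn=[plane("top",T(*p),.031)for p in((455,295),(432,395))]; print("snout end",sn,np.linalg.norm(sn[0]-sn[1]),"mouth",sum(sn)/2)
sn=[plane("scene",S(*p),.031)for p in((183,480),(268,490))]; print("snout end scene",sn)
for n in("top","scene"):
    im=r.camera(n); h=cv2.cvtColor(im,cv2.COLOR_RGB2HSV); m=cv2.inRange(h,(0,150,70),(6,255,255))|cv2.inRange(h,(172,150,70),(180,255,255))
    k,l,s,c=cv2.connectedComponentsWithStats(m)
    for i in range(1,k):
        if s[i,4]>25:
            print(n,s[i],c[i]); 
            if s[i,4]<500:
                print(cv2.minAreaRect(np.argwhere(l==i)[:,::-1].astype(np.float32)))
    K,R,t=cam(n)
# bin, edge
print("rim nearL/R",plane("top",(336,188),-.05),plane("top",(481,187),-.05), "far",plane("top",(338,127),-.05),plane("top",(480,124),-.05))
print("edge",plane("top",(50,199),0),plane("top",(600,185),0))
for n,p,z in(("jar",(328,320),.07),("pot",(337,237),.05),("stamp",(446,210),.05),("tape",(459,254),.024),("carton",(429,282),.05),("cup",(199,242),.06)): print(n,plane("top",p,z))
for p in((205,472),(286,515),(243,610),(152,580)): print("tray",plane("top",T(*p),.014))
E
```

```text
front [0.4588 0.2397 0.1   ] [0.4168 0.0734 0.1   ] [0.6068 0.0259 0.1   ] 0.1715495095290764 0.195863801135824
yaw [-14.1745 -14.0305]
mid [0.5328 0.1328 0.1   ]
scene FR,BR? [array([0.4205, 0.0699, 0.1   ]), array([0.6103, 0.0295, 0.1   ])]
snout end [array([0.523 , 0.0055, 0.031 ]), array([0.4429, 0.0258, 0.031 ])] 0.08264520819887453 mouth [0.483  0.0156 0.031 ]
snout end scene [array([0.444 , 0.0133, 0.031 ]), array([ 0.5248, -0.0028,  0.031 ])]
top [537 222  30  15 394] [551.6117 229.2868]
((551.5980224609375, 229.36326599121094), (14.033207893371582, 28.69712257385254), 86.98721313476562)
top [ 85 270  24  12 244] [ 96.3852 276.1393]
((96.5, 275.5), (11.0, 23.0), 90.0)
top [236 271  12  17 117] [241.5299 279.1453]
((241.6999969482422, 279.10003662109375), (7.602630138397217, 16.54690170288086), 26.56505012512207)
top [156 418   4  17  57] [157.2807 425.5263]
((157.5, 426.0), (16.0, 3.0), 90.0)
top [128 420  27  15 214] [143.8131 427.    ]
((141.0, 427.0), (14.0, 26.0), 90.0)
top [ 46 465   3  15  44] [ 46.9773 472.1591]
((47.0, 472.0), (14.0, 2.0), 90.0)
top [ 51 468   3  12  
[... 251 characters left out ...]
0.0), (12.0, 8.0), 90.0)
scene [285 183  17  17 122] [292.9016 190.5902]
((293.75, 190.75001525878906), (20.50609588623047, 7.071067810058594), 45.0)
scene [  0 221   7  17  84] [  2.3452 228.2262]
((3.0, 229.0), (16.0, 6.0), 90.0)
rim nearL/R [ 0.7185 -0.0543 -0.05  ] [ 0.7108 -0.4714 -0.05  ] far [ 0.8998 -0.065  -0.05  ] [ 0.8977 -0.4792 -0.05  ]
edge [0.6969 0.7481 0.    ] [ 0.6975 -0.7853  0.    ]
jar [ 0.3466 -0.0207  0.07  ]
pot [ 0.5641 -0.0504  0.05  ]
stamp [ 0.6297 -0.3436  0.05  ]
tape [ 0.513  -0.3788  0.024 ]
carton [ 0.4388 -0.2893  0.05  ]
cup [0.5586 0.3158 0.06  ]
tray [0.3856 0.2113 0.014 ]
tray [0.3497 0.1461 0.014 ]
tray [0.275  0.1816 0.014 ]
tray [0.3004 0.2547 0.014 ]
```

```bash
python3 - <<'E'
from H import *
np.set_printoptions(precision=4,suppress=True)
s=r.read_state(); print(s["time"],Ro.from_quat(s["eef_rot"]).as_matrix())
X,e=tri((241.53,279.15),(292.9,190.6)); print("grip mid",X,e)
yaw=np.radians(-14.1);M=Ro.from_euler('z',yaw).as_matrix()
# machine origin from mean corner: FR (-100,-90)
for c in((.4168,.0734),(.4205,.0699)): print("org FR",np.array([*c,0])-M@[-.1,-.09,0])
for c in((.6068,.0259),(.6103,.0295)): print("org BR",np.array([*c,0])-M@[.1,-.09,0])
print("org FL",np.array([.4588,.2397,0])-M@[-.1,.09,0])
for c in((.483,.0156),(.4844,.0052)): print("org mouth",np.array([*c,0])-M@[-.02,-.13,0])
E
python3 -m jog --help; python3 -m jog
```

```text
0.2 [[-0.0003  0.4339  0.901 ]
 [-0.0007  0.901  -0.4339]
 [-1.     -0.0008  0.0001]]
grip mid [0.4511 0.1863 0.1713] [np.float64(1.675868085122743), np.float64(1.6758680851226821)]
org FR [0.5357 0.1363 0.    ]
org FR [0.5394 0.1328 0.    ]
org BR [0.5317 0.1375 0.    ]
org BR [0.5352 0.1411 0.    ]
org FL [0.5339 0.1281 0.    ]
org mouth [0.5341 0.1368 0.    ]
org mouth [0.5355 0.1264 0.    ]invalid input: not JSON, or not a number
invalid input
```

The machine sits at about (0.535, 0.134) with yaw about −14.1°. The hub is near machine (−0.056, 0, 0.198). The moves only slide and roll, so I'll try to get the lean by stretching the arm towards its reach limit along the machine's x direction. First I'll lift and swing over.

```bash
python3 -m jog '[{"slide":[-4,0,0],"roll":-3},{"slide":[-8,-1,1],"roll":-6},{"slide":[-12,-2,2],"roll":-9},{"slide":[-16,-3,3],"roll":-11.6},{"slide":[-20,-4,4],"roll":-11.6}]'
```

```text
time: 0.62
ee_pos: [0.2895, 0.5096, 0.4211]
eef_rot: [0.085, 0.702, -0.086, 0.702]
ft_force: [0.7, 0.9, 0.2]
width: 0.0871
```

```bash
python3 -m jog '[{"slide":[-1,-3.3,2.2],"roll":0},{"slide":[-2,-6.6,4.4],"roll":0},{"slide":[-3,-9.9,6.6],"roll":0},{"slide":[-4,-13.2,8.8],"roll":0},{"slide":[-5,-16.5,11],"roll":0}]'; python3 -m jog '[{"slide":[0,-3.3,2.4],"roll":0},{"slide":[0,-6.6,4.8],"roll":0},{"slide":[0,-9.9,7.2],"roll":0},{"slide":[0,-13.2,9.6],"roll":0},{"slide":[0,-16.5,12],"roll":0}]';python3 -m jog '[{"slide":[0,-3.3,2.4],"roll":0},{"slide":[0,-6.6,4.8],"roll":0},{"slide":[0,-9.9,7.2],"roll":0},{"slide":[0,-13.2,9.6],"roll":0},{"slide":[0,-16.5,12],"roll":0}]'
```

```text
time: 1.03
ee_pos: [0.3567, 0.321, 0.4717]
eef_rot: [0.086, 0.702, -0.086, 0.702]
ft_force: [1.1, -0.6, 0.3]
width: 0.0871
time: 1.45
ee_pos: [0.4337, 0.1298, 0.4719]
eef_rot: [0.086, 0.702, -0.086, 0.702]
ft_force: [1.4, 1.4, -0.0]
width: 0.0867
time: 1.87
ee_pos: [0.5105, -0.0613, 0.4722]
eef_rot: [0.086, 0.702, -0.086, 0.702]
ft_force: [0.7, 0.8, -0.3]
width: 0.087
```

```bash
python3 -m jog '[{"slide":[0,-2,3.5],"roll":0},{"slide":[0,-4,7],"roll":0},{"slide":[0,-6,10.5],"roll":0},{"slide":[0,-7,14.5],"roll":0},{"slide":[0,-7,18.5],"roll":0}]';  python3 -m jog '[{"slide":[0,0,4],"roll":0},{"slide":[0,0,8],"roll":0},{"slide":[0,0,12],"roll":0},{"slide":[0,0,16],"roll":0},{"slide":[0,0,20],"roll":0}]'; python3 - <<'E'
from bench import r; print(r.read_state()["joint_positions"])
E
```

```text
time: 2.28
ee_pos: [0.6688, -0.1753, 0.4721]
eef_rot: [0.086, 0.702, -0.087, 0.702]
ft_force: [1.0, 0.6, 2.6]
width: 0.0874
time: 2.7
ee_pos: [0.7632, -0.197, 0.4279]
eef_rot: [0.088, 0.692, -0.083, 0.711]
ft_force: [-0.8, -0.1, -0.2]
width: 0.087
[ 0.13978088  0.9268233   0.68457188  0.16545929 -0.63102237  2.05743647
  1.58130573]
```

```bash
cat > st.py <<'E'
from H import *
np.set_printoptions(precision=3,suppress=True)
M=Ro.from_euler('z',np.radians(-14.1)).as_matrix(); O=np.array([.535,.134,0])
s=r.read_state();R=Ro.from_quat(s["eef_rot"]).as_matrix()
m=M.T@R
print("t",s["time"],"q",s["joint_positions"]);print("machine frame tool x,y,z:",m[:,0],m[:,1],m[:,2]); print("tilt",np.degrees(np.arctan2(m[0,0],-m[2,0])),"side",np.degrees(np.arcsin(m[1,0])))
print("tcp world",s["ee_pos"],"grasp machine",M.T@(s["ee_pos"]-.019*R[:,0]-O),"F",s["ft_force"],"w",s["width"])
E
python3 -m jog '[{"slide":[0,0,4],"roll":0},{"slide":[0,0,8],"roll":0},{"slide":[0,0,12],"roll":0},{"slide":[0,0,16],"roll":0},{"slide":[0,0,20],"roll":0}]'; python3 st.py
```

```text
time: 3.12
ee_pos: [0.7791, -0.2026, 0.4023]
eef_rot: [0.09, 0.692, -0.081, 0.711]
ft_force: [0.8, 0.9, -0.9]
width: 0.0867
t 3.1167 q [ 0.13   1.015  1.334  0.161 -1.261  2.058  1.629]
machine frame tool x,y,z: [ 0.025  0.015 -1.   ] [-0.003  1.     0.015] [1.    0.003 0.025]
tilt 1.431302474827298 side 0.8567022152137396
tcp world [ 0.779 -0.203  0.402] grasp machine [ 0.318 -0.267  0.421] F [ 0.776  0.917 -0.87 ] w 0.08672868901825415
```

```bash
python3 -m jog '[{"slide":[-4,0,0],"roll":0},{"slide":[-8,0,0],"roll":0},{"slide":[-12,0,0],"roll":0},{"slide":[-16,0,0],"roll":0},{"slide":[-20,0,0],"roll":0}]'; python3 st.py
```

```text
time: 3.53
ee_pos: [0.7652, -0.1999, 0.4665]
eef_rot: [0.09, 0.663, -0.081, 0.739]
ft_force: [0.1, 0.4, -0.2]
width: 0.0872
t 3.5333 q [ 0.129  0.934  1.339  0.161 -1.267  2.058  1.627]
machine frame tool x,y,z: [ 0.105  0.026 -0.994] [-0.004  1.     0.025] [0.994 0.001 0.105]
tilt 6.051177079843324 side 1.4619217617205733
tcp world [ 0.765 -0.2    0.466] grasp machine [ 0.303 -0.268  0.485] F [ 0.106  0.397 -0.243] w 0.0872227124727591
```

```bash
for i in 1; do python3 -m jog '[{"slide":[-4,0,0],"roll":0},{"slide":[-8,0,0],"roll":0},{"slide":[-12,0,0],"roll":0},{"slide":[-16,0,0],"roll":0},{"slide":[-20,0,0],"roll":0}]'; python3 -m jog '[{"slide":[-4,0,0],"roll":0},{"slide":[-8,0,0],"roll":0},{"slide":[-12,0,0],"roll":0},{"slide":[-16,0,0],"roll":0},{"slide":[-20,0,0],"roll":0}]'; done; python3 st.py
```

```text
time: 3.95
ee_pos: [0.7462, -0.1975, 0.5283]
eef_rot: [0.09, 0.632, -0.081, 0.765]
ft_force: [-1.2, 0.0, 0.1]
width: 0.0866
time: 4.37
ee_pos: [0.7223, -0.1952, 0.5883]
eef_rot: [0.089, 0.601, -0.081, 0.79]
ft_force: [-0.8, 0.1, -0.2]
width: 0.0871
t 4.3667 q [ 0.13   0.775  1.339  0.162 -1.267  2.058  1.626]
machine frame tool x,y,z: [ 0.261  0.044 -0.964] [-0.007  0.999  0.043] [ 0.965 -0.004  0.261]
tilt 15.125325185376203 side 2.5066988149846656
tcp world [ 0.722 -0.195  0.588] grasp machine [ 0.257 -0.274  0.607] F [-0.793  0.077 -0.181] w 0.0871004292775926
```

```bash
for i in 1; do python3 -m jog '[{"slide":[-4,0,0],"roll":0},{"slide":[-8,0,0],"roll":0},{"slide":[-12,0,0],"roll":0},{"slide":[-16,0,0],"roll":0},{"slide":[-20,0,0],"roll":0}]'; python3 -m jog '[{"slide":[-4,0,0],"roll":0},{"slide":[-8,0,0],"roll":0},{"slide":[-12,0,0],"roll":0},{"slide":[-16,0,0],"roll":0},{"slide":[-20,0,0],"roll":0}]';python3 -m jog '[{"slide":[-4,0,0],"roll":0},{"slide":[-8,0,0],"roll":0},{"slide":[-12,0,0],"roll":0},{"slide":[-16,0,0],"roll":0},{"slide":[-20,0,0],"roll":0}]'; done; python3 st.py
```

```text
time: 4.78
ee_pos: [0.6936, -0.1931, 0.6461]
eef_rot: [0.089, 0.569, -0.082, 0.813]
ft_force: [0.2, -0.1, -0.9]
width: 0.0868
time: 5.2
ee_pos: [0.6602, -0.1911, 0.7015]
eef_rot: [0.088, 0.536, -0.082, 0.835]
ft_force: [-0.6, 0.0, 0.1]
width: 0.0872
time: 5.62
ee_pos: [0.6223, -0.189, 0.754]
eef_rot: [0.086, 0.503, -0.083, 0.856]
ft_force: [0.3, 0.2, 0.5]
width: 0.087
t 5.6167 q [ 0.141  0.536  1.339  0.162 -1.267  2.058  1.633]
machine frame tool x,y,z: [ 0.48   0.064 -0.875] [-0.016  0.998  0.064] [ 0.877 -0.017  0.48 ]
tilt 28.757660527208937 side 3.6660906618228104
tcp world [ 0.622 -0.189  0.754] grasp machine [ 0.154 -0.293  0.771] F [0.271 0.166 0.51 ] w 0.087017282121503
```

```bash
python3 -m jog '[{"slide":[-4,-2,0],"roll":0},{"slide":[-8,-4,0],"roll":0},{"slide":[-12,-6,0],"roll":0},{"slide":[-16,-8,0],"roll":0},{"slide":[-20,-10,0],"roll":0}]'; python3 st.py
```

```text
time: 6.03
ee_pos: [0.563, -0.2506, 0.7949]
eef_rot: [0.082, 0.471, -0.088, 0.874]
ft_force: [0.6, -0.2, 0.2]
width: 0.0871
t 6.0333 q [ 0.298  0.467  1.255  0.162 -1.267  2.058  1.721]
machine frame tool x,y,z: [ 0.544  0.058 -0.837] [-0.013  0.998  0.06 ] [ 0.839 -0.022  0.543]
tilt 32.99177843491145 side 3.303820675196169
tcp world [ 0.563 -0.251  0.795] grasp machine [ 0.11  -0.367  0.811] F [ 0.569 -0.215  0.217] w 0.08706530945724766
```

```bash
python3 -m jog '[{"slide":[-4,-3,0],"roll":0},{"slide":[-8,-6,0],"roll":0},{"slide":[-12,-9,0],"roll":0}]'; python3 st.py
```

```text
time: 6.28
ee_pos: [0.509, -0.3047, 0.8189]
eef_rot: [0.078, 0.448, -0.094, 0.886]
ft_force: [0.2, -0.1, -0.1]
width: 0.087
t 6.2833 q [ 0.469  0.424  1.148  0.162 -1.267  2.058  1.802]
machine frame tool x,y,z: [ 0.588  0.048 -0.808] [-0.008  0.999  0.054] [ 0.809 -0.025  0.587]
tilt 36.03107536750387 side 2.7613000842578814
tcp world [ 0.509 -0.305  0.819] grasp machine [ 0.07  -0.433  0.834] F [ 0.188 -0.108 -0.073] w 0.08695723564170693
```

```bash
python3 - <<'E'
from H import *
np.set_printoptions(precision=4,suppress=True)
M=Ro.from_euler('z',np.radians(-14.1)).as_matrix(); O=np.array([.535,.134,0])
s=r.read_state()["time"]
for n,z in(("top",0),("scene",0)):
    im=r.camera(n); cv2.imwrite(f"pics/{n}1.png",im[:,:,::-1])
a=np.array([-.574,0,.819]);u=np.array([.819,0,.574]);v=np.array([0,-1,0])
X,e=tri(T(262,318),S(240,287)); print("boss",M.T@(X-O),e)
P=M.T@(np.array([.4511,.1863,.1713])-O); print("grip mid m",P)
print("along a",P@a,"u",P@u)
def pts(hx,hz,th):
    g=np.array([hx,0,hz])+.055*(np.cos(th)*u+np.sin(th)*v)
    return g-.029*a,g+.023*a,g
for th in(3.6,3.7,3.8):
  hub=P+.003*a-.055*(np.cos(th)*u+np.sin(th)*v); print(th,hub)
for n in("top","scene"):
  print(n,[proj(n,O+M@q) for q in(P-.026*a,P+.026*a)])
E
```

```text
boss [-0.0357  0.0041  0.1567] [np.float64(3.111016104927806), np.float64(3.1110161049278253)]
grip mid m [-0.0941  0.0303  0.1713]
along a 0.19431574981211078 u 0.021247385024183406
3.6 [-0.0554  0.0059  0.2021]
3.7 [-0.0576  0.0011  0.2005]
3.8 [-0.0602 -0.0034  0.1987]
top [array([244.3603, 274.234 ]), array([238.7173, 285.6312])]
scene [array([299.8797, 198.0088]), array([287.1817, 182.8444])]
```

```bash
python3 - <<'E'
import cv2
a=cv2.imread("pics/top1.png")[240:310,210:310]; cv2.imwrite("pics/tz2.png",cv2.resize(a,(800,560),interpolation=cv2.INTER_CUBIC))
b=cv2.imread("pics/scene1.png")[170:230,270:350]; cv2.imwrite("pics/sz2.png",cv2.resize(b,(800,600),interpolation=cv2.INTER_CUBIC))
E
```

```text
(no output)
```

View pics/tz2.png

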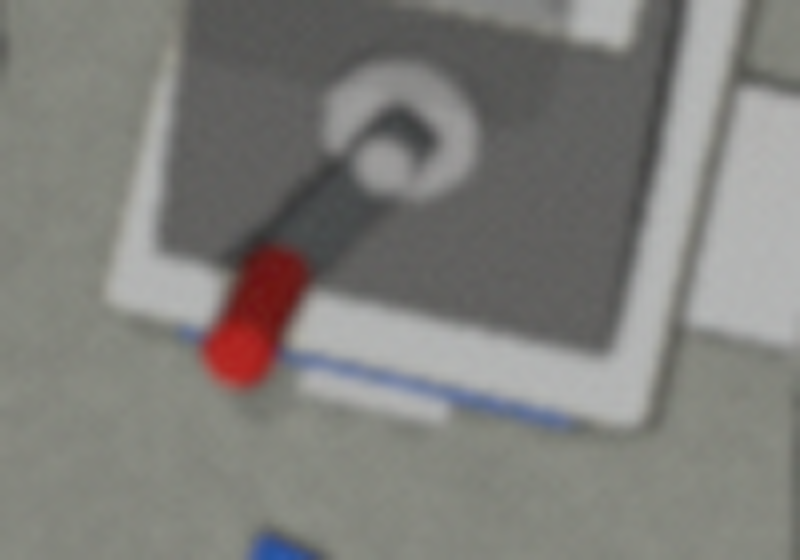

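View pics/sz2.png

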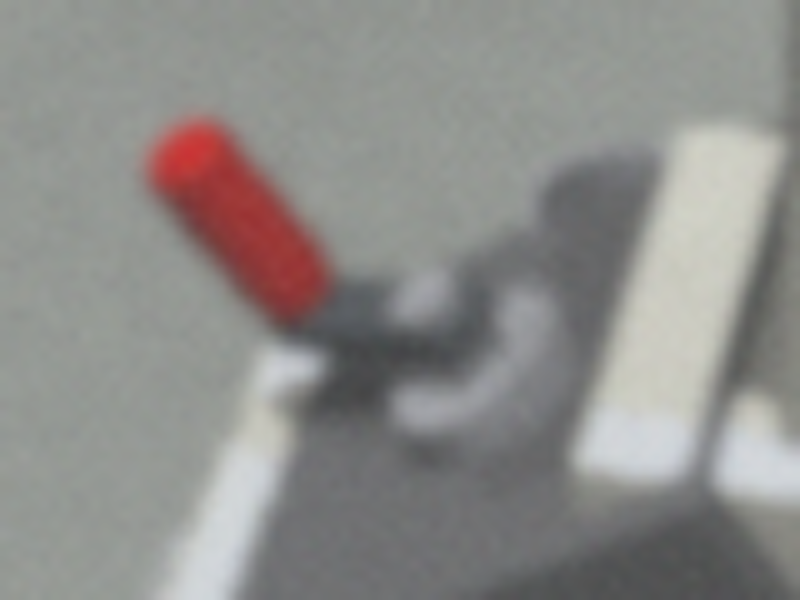

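```bash
python3 - <<'E'
from H import *
np.set_printoptions(precision=4,suppress=True)
M=Ro.from_euler('z',np.radians(-14.1)).as_matrix(); O=np.array([.535,.134,0])
for n,a,b in(("tip",(239.75,284.4),(289,186)),("foot",(244.8,273.5),(300.3,199.7)),("nut",(258.1,260.6),(312.5,199.5))):
    X,e=tri(a,b); print(n,X,M.T@(X-O),e)
E
```

```text
tip [0.4402 0.1889 0.1835] [-0.1054  0.0302  0.1835] [np.float64(0.37633160962761636), np.float64(0.3763316096276367)]
foot [0.467  0.1823 0.145 ] [-0.0777  0.0302  0.145 ] [np.float64(0.6108649361785589), np.float64(0.6108649361786542)]
nut [0.4964 0.1454 0.175 ] [-0.0402  0.0017  0.175 ] [np.float64(0.03499281000291779), np.float64(0.034992810002956364)]
```

```bash
cat > go.py <<'E'
import sys
from H import *
np.set_printoptions(precision=4,suppress=True)
M=Ro.from_euler('z',np.radians(-14.1)).as_matrix(); O=np.array([.535,.134,0])
a=np.array([-.574,0,.819]);u=np.array([.819,0,.574]);v=np.array([0,-1,0])
HUB=np.array([-.0556,0,.1931])
def g(th): return HUB+.055*(np.cos(th)*u+np.sin(th)*v)
s=r.read_state();R=Ro.from_quat(s["eef_rot"]).as_matrix();G=s["ee_pos"]-.019*R[:,0]
def sl(pm): return 100*R.T@(O+M@pm-G)   # slide cm to bring grasp point to machine point pm
gm=M.T@(G-O)
E
python3 - <<'E'
from go import *
print(sl(g(3.723)+.10*a), sl(g(3.723)))
E
```

```text
[ 36.5388  43.2463 -53.5515] [ 46.5274  42.7703 -53.7138]
```

```bash
python3 -m jog '[{"slide":[1,1,-3.6],"roll":0},{"slide":[2,2,-7.2],"roll":0},{"slide":[3,3,-10.8],"roll":0},{"slide":[4,4,-14.4],"roll":0},{"slide":[5,5,-18],"roll":0}]'; python3 -m jog '[{"slide":[1.5,1.5,-3.3],"roll":0},{"slide":[3,3,-6.6],"roll":0},{"slide":[4.5,4.5,-9.9],"roll":0},{"slide":[6,6,-13.2],"roll":0},{"slide":[7.5,7.5,-16.5],"roll":0}]'; python3 st.py; python3 -c "
from go import *
print(sl(g(3.723)+.10*a))"
```

```text
time: 6.8
ee_pos: [0.4883, -0.2662, 0.8201]
eef_rot: [0.08, 0.431, -0.104, 0.893]
ft_force: [-0.8, 0.6, 0.7]
width: 0.0873
time: 7.22
ee_pos: [0.4551, -0.2382, 0.759]
eef_rot: [0.101, 0.44, -0.102, 0.886]
ft_force: [2.0, -4.7, -2.2]
width: 0.0874
t 7.2167 q [-0.586 -0.235  0.751  0.935  0.131  1.731  1.537]
machine frame tool x,y,z: [ 0.596  0.055 -0.801] [0.028 0.996 0.089] [ 0.803 -0.075  0.592]
tilt 36.641519218536644 side 3.1556084096739907
tcp world [ 0.455 -0.238  0.759] grasp machine [ 0.002 -0.381  0.774] F [ 2.005 -4.71  -2.182] w 0.08738030756404877
[ 35.2878  35.8968 -46.4392]
```

```bash
python3 -m jog '[{"slide":[2,2,-3],"roll":0},{"slide":[4,4,-6],"roll":0},{"slide":[6,6,-9],"roll":0},{"slide":[8,8,-12],"roll":0},{"slide":[10,10,-15],"roll":0}]'; python3 -m jog '[{"slide":[2,2,-3],"roll":0},{"slide":[4,4,-6],"roll":0},{"slide":[6,6,-9],"roll":0},{"slide":[8,8,-12],"roll":0},{"slide":[10,10,-15],"roll":0}]'; python3 st.py; python3 -c "
from go import *
print(sl(g(3.723)+.10*a))"
```

```text
time: 7.63
ee_pos: [0.4295, -0.122, 0.6154]
eef_rot: [0.098, 0.443, -0.099, 0.886]
ft_force: [0.2, -0.2, 0.5]
width: 0.087
time: 8.05
ee_pos: [0.4354, -0.0739, 0.5648]
eef_rot: [0.097, 0.446, -0.098, 0.884]
ft_force: [-0.3, 0.4, 1.2]
width: 0.087
t 8.05 q [ 0.402 -0.5   -0.197  1.652 -0.126  1.349  1.465]
machine frame tool x,y,z: [ 0.587  0.057 -0.808] [0.018 0.996 0.084] [ 0.809 -0.064  0.584]
tilt 36.01715272013371 side 3.28881273535823
tcp world [ 0.435 -0.074  0.565] grasp machine [-0.057 -0.227  0.58 ] F [-0.274  0.446  1.162] w 0.08703701731224076
[ 22.754   22.6782 -28.5606]
```

```bash
python3 -m jog '[{"slide":[2,2.5,-2],"roll":0},{"slide":[4,5,-4],"roll":0},{"slide":[6,7.5,-6],"roll":0},{"slide":[8,10,-8],"roll":0},{"slide":[10,12.5,-10],"roll":0}]';python3 st.py; python3 -c "
from go import *
print(sl(g(3.723)+.10*a))"
```

```text
time: 8.47
ee_pos: [0.4586, 0.0524, 0.4505]
eef_rot: [0.097, 0.448, -0.1, 0.883]
ft_force: [0.8, -0.3, -0.5]
width: 0.0869
t 8.4667 q [-0.218 -0.498 -0.156  1.896  0.244  1.195  0.875]
machine frame tool x,y,z: [ 0.584  0.054 -0.81 ] [0.021 0.996 0.082] [ 0.812 -0.065  0.58 ]
tilt 35.76776753964989 side 3.1174933649331855
tcp world [0.459 0.052 0.451] grasp machine [-0.065 -0.099  0.466] F [ 0.836 -0.301 -0.503] w 0.0869475752844742
[ 13.3298  10.9021 -20.3708]
```

```bash
python3 -m jog '[{"slide":[1.5,1,-3],"roll":0},{"slide":[3,2,-6],"roll":0},{"slide":[5,4,-8.5],"roll":0},{"slide":[7,6,-11],"roll":0},{"slide":[9,8,-13.5],"roll":0}]';python3 st.py; python3 -c "
from go import *
print(sl(g(3.723)+.10*a))"
```

```text
time: 8.88
ee_pos: [0.4261, 0.158, 0.3038]
eef_rot: [0.096, 0.448, -0.098, 0.883]
ft_force: [1.7, 0.7, 0.6]
width: 0.087
t 8.8833 q [-0.455 -0.445 -0.289  2.159  0.411  1.036  0.393]
machine frame tool x,y,z: [ 0.583  0.056 -0.811] [0.018 0.996 0.082] [ 0.812 -0.063  0.58 ]
tilt 35.72394572394037 side 3.2252357572641284
tcp world [0.426 0.158 0.304] grasp machine [-0.123 -0.004  0.319] F [1.715 0.69  0.649] w 0.08697480112660327
[ 4.2793  2.8062 -6.5951]
```

```bash
python3 -m jog '[{"slide":[1,1,-2.5],"roll":0},{"slide":[2.5,2,-5],"roll":0},{"slide":[4,2.8,-6.6],"roll":0},{"slide":[4.3,2.8,-6.6],"roll":0},{"slide":[4.3,2.8,-6.6],"roll":0}]';python3 st.py; python3 - <<'E'
from go import *
print(sl(g(3.723)+.10*a),sl(g(3.723)))
for n in("top","scene"):
    im=r.camera(n)
    c=im[180:340,180:340] if n=="top" else im[110:270,220:380]
    cv2.imwrite(f"pics/{n}2.png",cv2.resize(c,(600,600),interpolation=cv2.INTER_CUBIC)[:,:,::-1])
E
```

```text
time: 9.3
ee_pos: [0.4069, 0.198, 0.2315]
eef_rot: [0.095, 0.449, -0.099, 0.883]
ft_force: [-0.4, 0.3, 1.4]
width: 0.0869
t 9.3 q [-0.451 -0.362 -0.434  2.247  0.473  0.942  0.17 ]
machine frame tool x,y,z: [ 0.581  0.055 -0.812] [0.017 0.997 0.079] [ 0.814 -0.06   0.578]
tilt 35.591442539460125 side 3.133228083733024
tcp world [0.407 0.198 0.232] grasp machine [-0.151  0.03   0.247] F [-0.41   0.309  1.373] w 0.08694528876260053
[-0.1234  0.0484  0.1113] [ 9.8623 -0.5031  0.0455]
```

View pics/scene2.png

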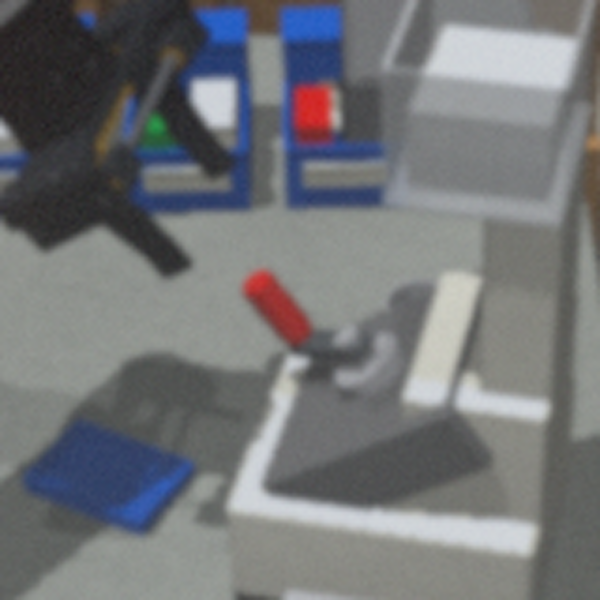

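View pics/top2.png

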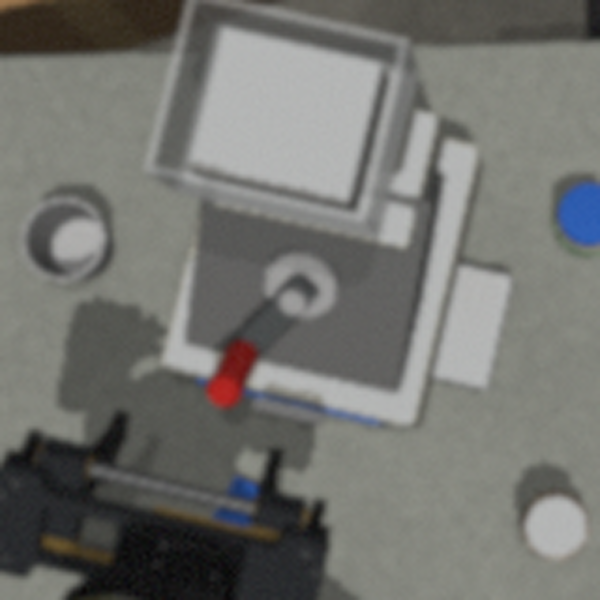

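```bash
python3 -m jog '[{"slide":[2.5,-0.2,0],"roll":0},{"slide":[5,-0.3,0],"roll":0},{"slide":[7,-0.4,0],"roll":0},{"slide":[7,-0.4,0],"roll":0}]'; python3 - <<'E'
from go import *
print(sl(g(3.723)))
for n in("top","scene"):
    im=r.camera(n)
    c=im[240:310,200:300] if n=="top" else im[150:230,250:350]
    cv2.imwrite(f"pics/{n}3.png",cv2.resize(c,None,fx=6,fy=6,interpolation=cv2.INTER_CUBIC)[:,:,::-1])
E
```

```text
time: 9.73
ee_pos: [0.4481, 0.1858, 0.1749]
eef_rot: [0.097, 0.449, -0.1, 0.883]
ft_force: [-0.8, -0.1, -0.5]
width: 0.0873
[ 2.782   0.0544 -0.1776]
```

View pics/scene3.png

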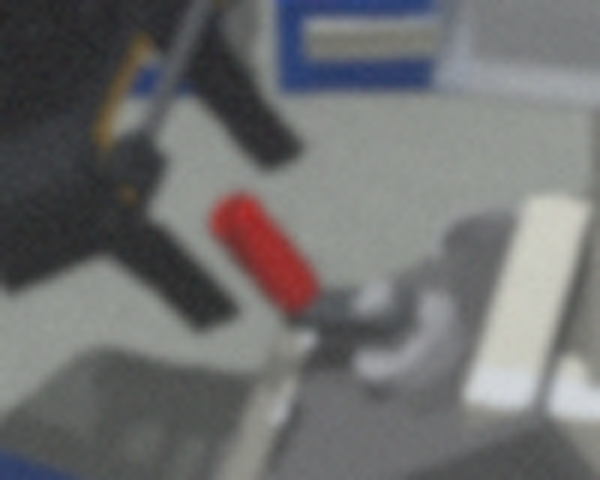

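View pics/top3.png

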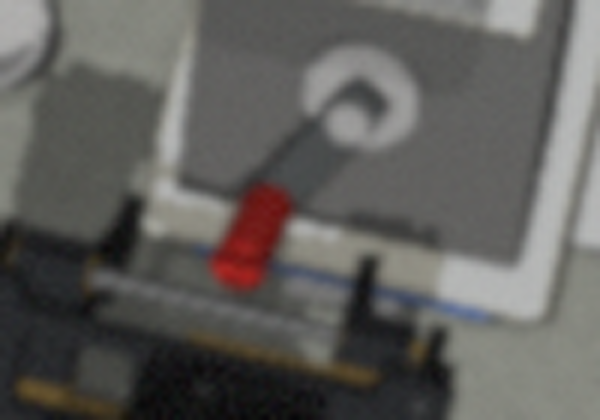

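```bash
python3 -m jog '[{"slide":[1.5,0,0.2],"roll":0},{"slide":[2.8,0,0.3],"roll":0},{"slide":[2.8,0,0.3],"roll":0},{"slide":[2.8,0,0.3],"roll":0}]';python3 -m jog '[{"slide":[0,0,0],"roll":0},{"slide":[0,0,0],"roll":0},{"slide":[0,0,0],"roll":0},{"slide":[0,0,0],"roll":0},{"slide":[0,0,0],"roll":0}]' 1 12; python3 - <<'E'
from go import *
print(sl(g(3.723)),r.read_state()["ft_force"])
for n in("top","scene"):
    im=r.camera(n)
    c=im[240:310,200:300] if n=="top" else im[150:230,250:350]
    cv2.imwrite(f"pics/{n}4.png",cv2.resize(c,None,fx=6,fy=6,interpolation=cv2.INTER_CUBIC)[:,:,::-1])
E
```

```text
time: 10.17
ee_pos: [0.4661, 0.1848, 0.1579]
eef_rot: [0.098, 0.448, -0.099, 0.883]
ft_force: [0.2, 0.2, -0.4]
width: 0.0865
time: 10.58
ee_pos: [0.4661, 0.1849, 0.1582]
eef_rot: [0.098, 0.447, -0.099, 0.883]
ft_force: [0.2, 0.4, 1.0]
width: 0.0616
[ 0.3823 -0.1922 -0.6261] [0.2245 0.4163 1.0279]
```

View pics/scene4.png

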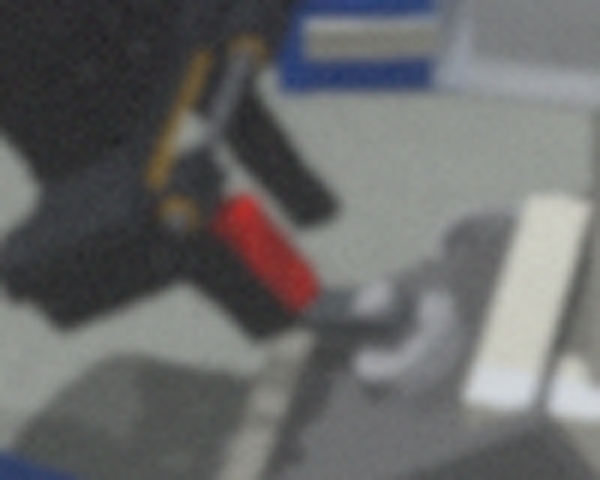

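View pics/top4.png

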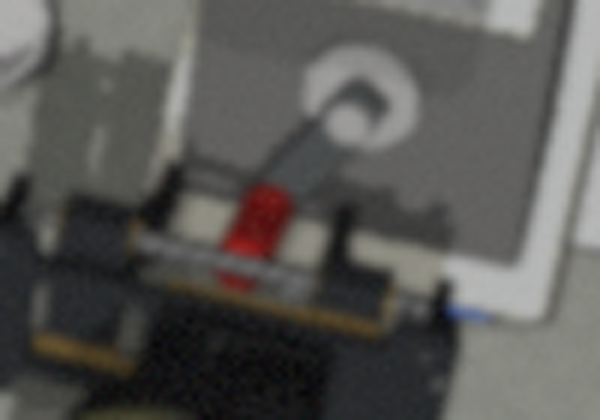

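The fingers straddle the grip, at top-crop columns 170 and 343 with the red grip at about 262. I'll keep closing.

```bash
for i in 1 ; do python3 -m jog '[{"slide":[0,0,0],"roll":0},{"slide":[0,0,0],"roll":0},{"slide":[0,0,0],"roll":0},{"slide":[0,0,0],"roll":0},{"slide":[0,0,0],"roll":0}]'; python3 -m jog '[{"slide":[0,0,0],"roll":0},{"slide":[0,0,0],"roll":0},{"slide":[0,0,0],"roll":0},{"slide":[0,0,0],"roll":0}]';  done; python3 - <<'E'
from go import *
print(sl(g(3.723)),gm,r.read_state()["ft_force"])
E
```

```text
time: 11.1
ee_pos: [0.466, 0.1842, 0.1578]
eef_rot: [0.097, 0.448, -0.1, 0.883]
ft_force: [-0.7, -1.9, 1.0]
width: 0.0243
time: 11.43
ee_pos: [0.466, 0.1842, 0.1578]
eef_rot: [0.097, 0.448, -0.1, 0.883]
ft_force: [-0.0, 0.3, 0.9]
width: 0.0246
[ 0.3476 -0.1213 -0.6182] [-0.0902  0.0308  0.1732] [-0.0321  0.2724  0.8868]
```

```bash
cat > crank.py <<'E'
from go import *
import sys,json,os
# usage: crank.py turns step n
step=float(sys.argv[1]);n=int(sys.argv[2])
f="crank.json"
if not os.path.exists(f):
    th0=np.pi+np.arcsin(gm[1]/.055); C=(gm-.055*(np.cos(th0)*u+np.sin(th0)*v)).tolist(); json.dump(dict(C=C,th=th0),open(f,"w"))
d=json.load(open(f));C=np.array(d["C"])
w=gm-C;th=np.arctan2(w@v,w@u); th+=2*np.pi*np.round((d["th"]-th)/2/np.pi+.15)   # unwrap: progress mainly forward
d["th"]=th;json.dump(d,open(f,"w"))
s_=r.read_state()
print("t",s_["time"],"theta %.3f rad, r %.1f mm, axial %.1f mm"%(th,1e3*np.hypot(w@u,w@v),1e3*w@a),"F machine",M.T@s_["ft_force"],"w",s_["width"])
for k in range(1,n+1):
    t=min(th+step*k,18.1); print(round(t,2),np.round(sl(C+.055*(np.cos(t)*u+np.sin(t)*v)),1))
E
python3 crank.py 0.2 5
```

```text
t 11.4333 theta 3.736 rad, r 55.0 mm, axial -0.0 mm F machine [-0.0975  0.2564  0.8868] w 0.02461457598964605
3.94 [0.1 0.9 0.6]
4.14 [0.1 1.6 1.5]
4.34 [0.1 2.2 2.4]
4.54 [0.2 2.6 3.4]
4.74 [0.2 2.7 4.5]
```

```bash
python3 -m jog '[{"slide":[0.1,0.9,0.6],"roll":0},{"slide":[0.1,1.6,1.5],"roll":0},{"slide":[0.1,2.2,2.4],"roll":0}]'; python3 crank.py 0.25 5
```

```text
time: 11.68
ee_pos: [0.4905, 0.1995, 0.172]
eef_rot: [0.097, 0.449, -0.099, 0.883]
ft_force: [0.4, 1.9, -7.1]
width: 0.0244
t 11.6833 theta 4.326 rad, r 55.8 mm, axial 0.1 mm F machine [-0.0809  1.9409 -7.126 ] w 0.024425800400304284
4.58 [0.  0.4 1.3]
4.83 [0.1 0.5 2.7]
5.08 [0.1 0.2 4.1]
5.33 [ 0.  -0.3  5.3]
5.58 [-0.  -1.2  6.4]
```

```bash
python3 -m jog '[{"slide":[0,0.4,1.3],"roll":0},{"slide":[0.1,0.5,2.7],"roll":0},{"slide":[0.1,0.2,4.1],"roll":0},{"slide":[0,-0.3,5.3],"roll":0},{"slide":[0,-1.2,6.4],"roll":0}]'; python3 crank.py 0.25 5
```

```text
time: 12.1
ee_pos: [0.5378, 0.1726, 0.2088]
eef_rot: [0.097, 0.448, -0.098, 0.883]
ft_force: [0.4, 3.2, -2.6]
width: 0.0249
t 12.1 theta 5.574 rad, r 56.8 mm, axial 0.1 mm F machine [-0.4118  3.1583 -2.5671] w 0.02491942461096247
5.82 [-0.1 -1.2  0.7]
6.07 [-0.1 -2.5  1.2]
6.32 [-0.2 -3.8  1.4]
6.57 [-0.3 -5.2  1.3]
6.82 [-0.4 -6.5  0.8]
```

```bash
python3 -m jog '[{"slide":[-0.1,-1.2,0.7],"roll":0},{"slide":[-0.1,-2.5,1.2],"roll":0},{"slide":[-0.2,-3.8,1.4],"roll":0},{"slide":[-0.3,-5.2,1.3],"roll":0},{"slide":[-0.4,-6.5,0.8],"roll":0}]'; python3 crank.py 0.25 5;  python3 - <<'E'
from go import *
for n in("scene",):
    im=r.camera(n)
    c=im[90:290,220:420]
    cv2.imwrite(f"pics/{n}5.png",cv2.resize(c,None,fx=3,fy=3,interpolation=cv2.INTER_CUBIC)[:,:,::-1])
E
```

```text
time: 12.52
ee_pos: [0.5252, 0.108, 0.2114]
eef_rot: [0.097, 0.448, -0.098, 0.883]
ft_force: [1.9, 4.9, -5.7]
width: 0.0245
t 12.5167 theta 6.828 rad, r 55.4 mm, axial 0.3 mm F machine [ 0.6385  5.1912 -5.6545] w 0.024451978834940827
7.08 [-0.  -1.1 -0.8]
7.33 [-0.1 -2.  -1.9]
7.58 [-0.1 -2.6 -3.1]
7.83 [-0.2 -2.9 -4.4]
8.08 [-0.2 -2.9 -5.8]
```

View pics/scene5.png

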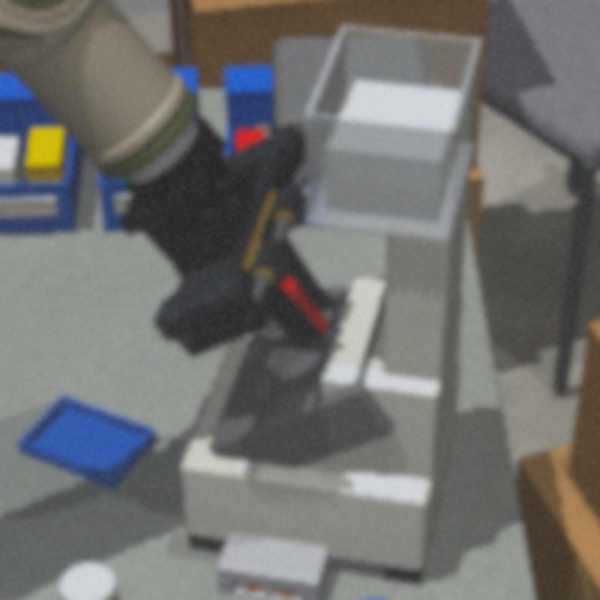

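The grip (red at 305,305 in the crop) stays between the fingers, clear of the hopper, and the crank follows. I'll continue.

```bash
python3 crank.py 0.27 5 | tail -5; python3 -m jog '[{"slide":[0,-1.1,-0.8],"roll":0},{"slide":[-0.1,-2,-1.9],"roll":0},{"slide":[-0.1,-2.6,-3.1],"roll":0},{"slide":[-0.2,-2.9,-4.4],"roll":0},{"slide":[-0.2,-2.9,-5.8],"roll":0}]'; python3 crank.py 0.27 5
```

```text
7.15 [-0.1 -1.1 -0.9]
7.42 [-0.1 -2.  -2.1]
7.69 [-0.2 -2.5 -3.5]
7.96 [-0.2 -2.7 -5. ]
8.23 [-0.2 -2.4 -6.4]
time: 12.98
ee_pos: [0.4713, 0.0967, 0.1775]
eef_rot: [0.098, 0.447, -0.096, 0.884]
ft_force: [18.2, 15.4, -8.5]
width: 0.0243
t 12.9833 theta 8.088 rad, r 54.4 mm, axial 1.0 mm F machine [13.9339 19.3573 -8.5102] w 0.024335784450541093
8.36 [ 0.1  0.4 -1.4]
8.63 [ 0.1  1.2 -2.7]
8.9 [ 0.2  2.3 -3.6]
9.17 [ 0.3  3.6 -4.3]
9.44 [ 0.4  5.1 -4.6]
```

```bash
python3 - <<'E'
import json
d=json.load(open("crank.json"));print(d);d["C"][1]+=.003;d["C"][0]+=.0012;d["C"][2]+=.0008;json.dump(d,open("crank.json","w"))
E
python3 crank.py 0.27 5
```

```text
{'C': [-0.05291905881275406, -3.469446951953614e-18, 0.19936811363213316], 'th': 8.087951697786435}
t 12.9833 theta 8.100 rad, r 57.7 mm, axial 1.0 mm F machine [13.9339 19.3573 -8.5102] w 0.024335784450541093
8.37 [ 0.1  0.7 -1.4]
8.64 [ 0.2  1.5 -2.6]
8.91 [ 0.2  2.7 -3.6]
9.18 [ 0.3  4.  -4.2]
9.45 [ 0.4  5.4 -4.4]
```

```bash
python3 -m jog '[{"slide":[0.1,0.7,-1.4],"roll":0},{"slide":[0.2,1.5,-2.6],"roll":0},{"slide":[0.2,2.7,-3.6],"roll":0}]'; python3 crank.py 0.27 5
```

```text
time: 13.23
ee_pos: [0.4506, 0.1303, 0.1566]
eef_rot: [0.098, 0.447, -0.098, 0.884]
ft_force: [-0.8, -4.1, 0.5]
width: 0.0249
t 13.2333 theta 8.904 rad, r 56.8 mm, axial 0.1 mm F machine [ 0.2542 -4.1631  0.519 ] w 0.024920554902564077
9.17 [ 0.1  1.4 -0.5]
9.44 [ 0.2  2.9 -0.8]
9.71 [ 0.3  4.4 -0.6]
9.98 [ 0.4  5.7 -0.1]
10.25 [0.4 6.9 0.8]
```

Forces have dropped again, so I'll carry on.

```bash
python3 -m jog '[{"slide":[0.1,1.4,-0.5],"roll":0},{"slide":[0.2,2.9,-0.8],"roll":0},{"slide":[0.3,4.4,-0.6],"roll":0},{"slide":[0.4,5.7,-0.1],"roll":0},{"slide":[0.4,6.9,0.8],"roll":0}]'; python3 crank.py 0.27 5
```

```text
time: 13.65
ee_pos: [0.477, 0.1947, 0.1635]
eef_rot: [0.097, 0.448, -0.098, 0.883]
ft_force: [1.8, -5.7, -3.6]
width: 0.0246
t 13.65 theta 10.255 rad, r 55.0 mm, axial 0.1 mm F machine [ 3.1817 -5.1103 -3.5998] w 0.024607788856382273
10.53 [0.1 0.9 1.2]
10.8 [0.1 1.5 2.5]
11.07 [0.1 1.7 4. ]
11.34 [0.1 1.5 5.5]
11.61 [0.1 0.9 6.8]
```

```bash
python3 -m jog '[{"slide":[0.1,0.9,1.2],"roll":0},{"slide":[0.1,1.5,2.5],"roll":0},{"slide":[0.1,1.7,4],"roll":0},{"slide":[0.1,1.5,5.5],"roll":0},{"slide":[0.1,0.9,6.8],"roll":0}]'; python3 crank.py 0.27 5
```

```text
time: 14.07
ee_pos: [0.5322, 0.1843, 0.2021]
eef_rot: [0.096, 0.449, -0.1, 0.883]
ft_force: [-14.4, -5.1, 2.0]
width: 0.0248
t 14.0667 theta 11.608 rad, r 53.9 mm, axial -0.5 mm F machine [-12.7609  -8.4431   1.987 ] w 0.024812608855646196
11.88 [-0.1 -0.8  1.2]
12.15 [-0.1 -2.   2.1]
12.42 [-0.2 -3.4  2.6]
12.69 [-0.3 -4.9  2.7]
12.96 [-0.4 -6.4  2.4]
```

```bash
python3 - <<'E'
import json
d=json.load(open("crank.json"));d["C"][1]-=.0012;d["C"][0]-=.001;d["C"][2]-=.0007;json.dump(d,open("crank.json","w"))
E
python3 crank.py 0.27 5 |tail -5; python3 -m jog '[{"slide":[-0.1,-0.9,1.0],"roll":0},{"slide":[-0.1,-2.1,1.9],"roll":0},{"slide":[-0.2,-3.5,2.4],"roll":0},{"slide":[-0.3,-5,2.5],"roll":0},{"slide":[-0.4,-6.5,2.2],"roll":0}]'; python3 crank.py 0.27 5
```

```text
11.88 [-0.1 -1.   1.1]
12.15 [-0.2 -2.2  2. ]
12.42 [-0.2 -3.6  2.5]
12.69 [-0.3 -5.1  2.6]
12.96 [-0.4 -6.5  2.3]
time: 14.48
ee_pos: [0.5307, 0.1164, 0.2136]
eef_rot: [0.097, 0.449, -0.099, 0.883]
ft_force: [1.6, 3.6, -5.6]
width: 0.0243
t 14.4833 theta 12.956 rad, r 55.3 mm, axial 0.2 mm F machine [ 0.7105  3.9146 -5.6366] w 0.024261437173093658
13.23 [-0.1 -1.3 -0.7]
13.5 [-0.1 -2.4 -1.7]
13.77 [-0.2 -3.2 -2.9]
14.04 [-0.2 -3.6 -4.3]
14.31 [-0.2 -3.7 -5.8]
```

```bash
python3 -m jog '[{"slide":[-0.1,-1.3,-0.7],"roll":0},{"slide":[-0.1,-2.4,-1.7],"roll":0},{"slide":[-0.2,-3.2,-2.9],"roll":0},{"slide":[-0.2,-3.6,-4.3],"roll":0}]'; python3 crank.py 0.27 5
```

```text
time: 14.82
ee_pos: [0.4873, 0.0923, 0.188]
eef_rot: [0.097, 0.448, -0.1, 0.883]
ft_force: [1.0, 0.1, 3.9]
width: 0.0246
t 14.8167 theta 14.014 rad, r 55.3 mm, axial 0.1 mm F machine [0.9143 0.299  3.9048] w 0.024556564362377027
14.28 [-0.  -0.  -1.5]
14.55 [-0.   0.3 -2.9]
14.82 [ 0.   1.  -4.2]
15.09 [ 0.1  2.  -5.3]
15.36 [ 0.1  3.2 -6.1]
```

```bash
python3 -m jog '[{"slide":[0,0,-1.5],"roll":0},{"slide":[0,0.3,-2.9],"roll":0},{"slide":[0,1,-4.2],"roll":0},{"slide":[0.1,2,-5.3],"roll":0},{"slide":[0.1,3.2,-6.1],"roll":0}]'; python3 crank.py 0.27 5
```

```text
time: 15.23
ee_pos: [0.4492, 0.1387, 0.1546]
eef_rot: [0.097, 0.447, -0.1, 0.883]
ft_force: [13.6, -2.7, -5.3]
width: 0.0249
t 15.2333 theta 15.354 rad, r 55.3 mm, axial 0.4 mm F machine [13.8188  0.6948 -5.3238] w 0.024927677574017815
15.62 [ 0.1  1.4 -0.4]
15.89 [ 0.2  2.9 -0.4]
16.16 [ 0.3  4.3 -0. ]
16.43 [0.4 5.6 0.7]
16.7 [0.4 6.7 1.8]
```

```bash
python3 -m jog '[{"slide":[0.1,1.4,-0.3],"roll":0},{"slide":[0.2,2.9,-0.2],"roll":0},{"slide":[0.3,4.3,0.1],"roll":0},{"slide":[0.4,5.6,0.8],"roll":0},{"slide":[0.4,6.7,1.9],"roll":0}]'; python3 crank.py 0.25 6
```

```text
time: 15.65
ee_pos: [0.4839, 0.198, 0.1676]
eef_rot: [0.096, 0.448, -0.101, 0.883]
ft_force: [0.4, -6.0, -2.7]
width: 0.0248
t 15.65 theta 16.730 rad, r 55.0 mm, axial -0.0 mm F machine [ 1.832  -5.7628 -2.7336] w 0.024836006230257168
16.98 [0.  0.6 1.2]
17.23 [0.1 1.  2.5]
17.48 [0.1 1.  3.9]
17.73 [0.1 0.6 5.2]
17.98 [ 0.1 -0.1  6.4]
18.1 [ 0.  -0.5  6.9]
```

```bash
python3 -m jog '[{"slide":[0,0.6,1.2],"roll":0},{"slide":[0.1,1,2.5],"roll":0},{"slide":[0.1,1,3.9],"roll":0},{"slide":[0.1,0.6,5.2],"roll":0},{"slide":[0.1,-0.1,6.4],"roll":0}]'; python3 -m jog '[{"slide":[0,0,0],"roll":0}]'; python3 crank.py 0.25 2;python3 - <<'E'
from go import *
for n in("scene","top"):
    im=r.camera(n)
    c=im[90:330,220:420] if n=="scene" else im[180:340,220:380]
    cv2.imwrite(f"pics/{n}6.png",cv2.resize(c,None,fx=2.5 if n=="scene" else 3.5,fy=2.5 if n=="scene" else 3.5,interpolation=cv2.INTER_CUBIC)[:,:,::-1])
E
```

```text
time: 16.07
ee_pos: [0.534, 0.1808, 0.2041]
eef_rot: [0.096, 0.448, -0.101, 0.883]
ft_force: [-9.4, 1.6, 2.1]
width: 0.0249
time: 16.15
ee_pos: [0.5351, 0.1789, 0.2052]
eef_rot: [0.096, 0.448, -0.102, 0.883]
ft_force: [-8.6, -3.8, 5.2]
width: 0.0248
t 16.15 theta 18.020 rad, r 55.3 mm, axial -0.4 mm F machine [-7.4454 -5.7915  5.2126] w 0.024803581133166944
18.1 [-0.  -0.3  0.3]
18.1 [-0.  -0.3  0.3]
```

View pics/scene6.png

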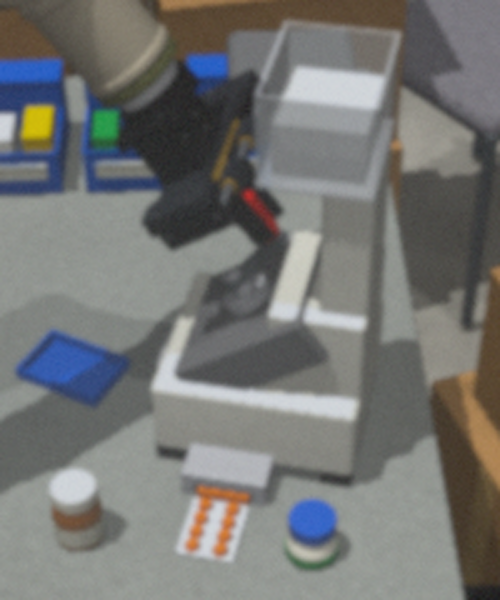

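View pics/top6.png

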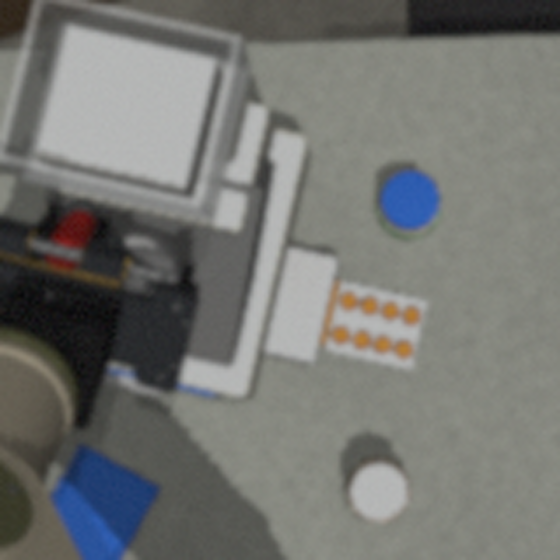

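```bash
python3 - <<'E'
from go import *
Q=[plane("top",(220+x/3.5,180+y/3.5),.01) for x,y in((338,283),(428,299),(413,370),(322,352))]
Q2=[plane("scene",(220+x/2.5,90+y/2.5),.01) for x,y in((250,495),(232,560),(177,553),(197,492))]
for q in(Q,Q2):
    q=np.array(q);print(q,"sides",[np.linalg.norm(q[i]-q[i-1]) for i in range(4)],"ctr",q.mean(0),"m",M.T@(q.mean(0)-O))
print(sl(gm+.0*a),R)
E
```

```text
[[ 0.5047  0.006   0.01  ]
 [ 0.4906 -0.0638  0.01  ]
 [ 0.4358 -0.0506  0.01  ]
 [ 0.4514  0.0196  0.01  ]] sides [np.float64(0.05509152745698536), np.float64(0.07117756359138075), np.float64(0.05636312055477721), np.float64(0.07193466037148297)] ctr [ 0.4706 -0.0222  0.01  ] m [-0.0244 -0.1672  0.01  ]
[[ 0.5078  0.0097  0.01  ]
 [ 0.4887 -0.0686  0.01  ]
 [ 0.4377 -0.0583  0.01  ]
 [ 0.4566  0.0157  0.01  ]] sides [np.float64(0.051598883743521964), np.float64(0.0805725081097171), np.float64(0.05199745202362215), np.float64(0.07635236902417956)] ctr [ 0.4727 -0.0254  0.01  ] m [-0.0216 -0.1697  0.01  ]
[0. 0. 0.] [[ 0.5777  0.266   0.7717]
 [-0.0937  0.9608 -0.261 ]
 [-0.8109  0.0785  0.5799]]
```

```bash
python3 -m jog '[{"slide":[0,-0.3,0.3],"roll":0},{"slide":[0,-0.8,0.9],"roll":0},{"slide":[0,-0.8,0.9],"roll":0},{"slide":[0,-0.8,0.9],"roll":0}]'; python3 crank.py 0.25 1
```

```text
time: 16.58
ee_pos: [0.5391, 0.1692, 0.2095]
eef_rot: [0.096, 0.448, -0.103, 0.883]
ft_force: [-10.3, -3.1, 5.9]
width: 0.0247
t 16.5833 theta 18.225 rad, r 55.3 mm, axial -0.4 mm F machine [-9.1844 -5.5431  5.8878] w 0.02466740414922915
18.1 [-0.   0.5 -0.5]
```

```bash
python3 -m jog '[{"slide":[0,0,0],"roll":0},{"slide":[0,0,0],"roll":0},{"slide":[0,0,0],"roll":0},{"slide":[0,0,0],"roll":0},{"slide":[0,0,0],"roll":0}]' 0; python3 -m jog '[{"slide":[-2,0,0],"roll":0},{"slide":[-4,0,0],"roll":0},{"slide":[-7,0,0],"roll":0},{"slide":[-10,0,0],"roll":0},{"slide":[-12,0,0],"roll":0}]' ; python3 st.py
```

```text
time: 17.0
ee_pos: [0.5393, 0.1693, 0.2096]
eef_rot: [0.096, 0.448, -0.103, 0.883]
ft_force: [0.1, -0.4, 0.3]
width: 0.0501
time: 17.42
ee_pos: [0.4691, 0.1816, 0.3094]
eef_rot: [0.096, 0.447, -0.102, 0.883]
ft_force: [-0.0, 0.0, 0.2]
width: 0.0823
t 17.4167 q [-0.201 -0.33  -0.48   2.056  0.373  0.98   0.437]
machine frame tool x,y,z: [ 0.584  0.05  -0.81 ] [0.024 0.997 0.079] [ 0.811 -0.066  0.581]
tilt 35.80094942346031 side 2.8689718832153006
tcp world [0.469 0.182 0.309] grasp machine [-0.087  0.029  0.325] F [-0.047  0.016  0.233] w 0.08229734310479747
```

```bash
cat > tcp.py <<'E'
from go import *
import sys
def d(p): return np.round(100*R.T@(np.array(p)-s["ee_pos"]),1)
if __name__=="__main__":
    print("tcp",s["ee_pos"],"F",s["ft_force"],"w",s["width"],"t",s["time"])
    for arg in sys.argv[1:]:
        p=[float(x) for x in arg.split(",")]; print(p,d(p))
E
python3 tcp.py .44,.06,.31 .45,-.03,.20 .47,-.03,.06
```

```text
tcp [0.4691 0.1816 0.3094] F [-0.0469  0.0157  0.2327] w 0.08229734310479747 t 17.4167
[0.44, 0.06, 0.31] [ -0.6 -12.5   1. ]
[0.45, -0.03, 0.2] [  9.7 -21.7  -2.3]
[0.47, -0.03, 0.06] [ 22.2 -22.3  -8.9]
```

```bash
python3 -m jog '[{"slide":[-0.5,-4,0.5],"roll":0},{"slide":[-0.6,-8,1],"roll":0},{"slide":[-0.6,-12.5,1],"roll":0},{"slide":[2,-16,0],"roll":0},{"slide":[4,-19.5,-1],"roll":0}]' 1 15; python3 -m jog '[{"slide":[3,-2.5,-1],"roll":0},{"slide":[6,-2.5,-2],"roll":0},{"slide":[6,-2.5,-2],"roll":0},{"slide":[6,-2.5,-2],"roll":0}]'; python3 tcp.py .47,-.03,.06
```

```text
time: 17.83
ee_pos: [0.4585, 0.0399, 0.2764]
eef_rot: [0.094, 0.452, -0.099, 0.881]
ft_force: [0.3, 1.2, -0.1]
width: 0.0615
time: 18.17
ee_pos: [0.4701, 0.0153, 0.2133]
eef_rot: [0.094, 0.453, -0.099, 0.881]
ft_force: [0.5, 0.0, 0.6]
width: 0.035
tcp [0.4701 0.0153 0.2133] F [0.4707 0.0199 0.5666] w 0.035019613030126365 t 18.1667
[0.47, -0.03, 0.06] [12.9 -5.5 -7.6]
```

```bash
python3 tcp.py .465,-.045,.05; python3 -m jog '[{"slide":[3,-3,-2],"roll":0},{"slide":[6,-6,-4],"roll":0},{"slide":[9,-7,-6],"roll":0},{"slide":[12,-7,-7.5],"roll":0},{"slide":[13.3,-7,-8.5],"roll":0}]';python3 -m jog '[{"slide":[0,0,0],"roll":0},{"slide":[0,0,0],"roll":0},{"slide":[0,0,0],"roll":0}]'; python3 tcp.py .468,-.045,.02;python3 - <<'E'
from go import *
for n in("scene","top"):
    im=r.camera(n)
    c=im[90:330,220:420] if n=="scene" else im[180:340,220:380]
    cv2.imwrite(f"pics/{n}7.png",cv2.resize(c,None,fx=2.5 if n=="scene" else 3.5,fy=2.5 if n=="scene" else 3.5,interpolation=cv2.INTER_CUBIC)[:,:,::-1])
E
```

```text
tcp [0.4701 0.0153 0.2133] F [0.4707 0.0199 0.5666] w 0.035019613030126365 t 18.1667
[0.465, -0.045, 0.05] [13.6 -7.2 -8.2]
time: 18.58
ee_pos: [0.4583, -0.0062, 0.1722]
eef_rot: [0.094, 0.457, -0.09, 0.88]
ft_force: [-0.1, 1.0, 0.2]
width: 0.0038
time: 18.83
ee_pos: [0.4591, -0.0055, 0.174]
eef_rot: [0.093, 0.456, -0.089, 0.881]
ft_force: [-0.3, -0.0, -0.5]
width: 0.0006
tcp [ 0.4591 -0.0055  0.174 ] F [-0.2728 -0.008  -0.505 ] w 0.000601195694230155 t 18.8333
[0.468, -0.045, 0.02] [13.4 -4.9 -7.1]
```

View pics/scene7.png

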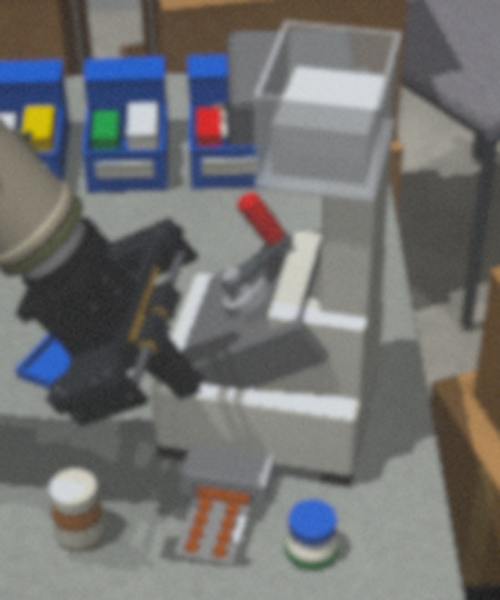

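View pics/top7.png

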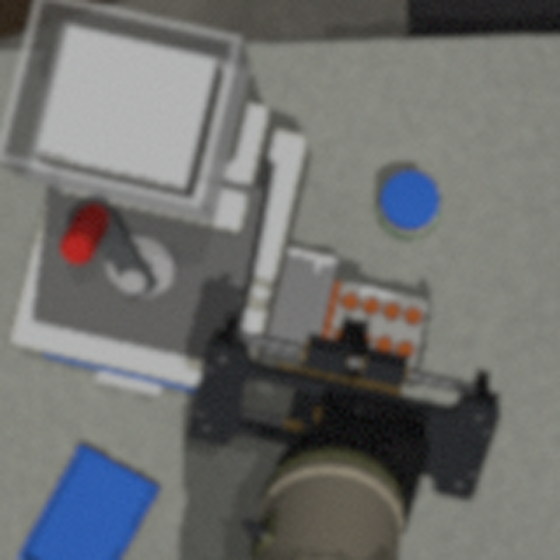

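```bash
python3 st.py
```

```text
t 18.9333 q [ 0.492 -0.461 -0.586  2.407 -0.217  0.535  1.333]
machine frame tool x,y,z: [ 0.567  0.07  -0.821] [-0.003  0.997  0.083] [ 0.824 -0.045  0.565]
tilt 34.65455121948018 side 4.014238551393224
tcp world [ 0.459 -0.005  0.173] grasp machine [-0.051 -0.154  0.189] F [-0.365  0.619 -0.647] w 0.00048014791404224337
```

```bash
python3 tcp.py .45,-.13,.33; python3 -m jog '[{"slide":[-3,-2,1],"roll":0},{"slide":[-6,-4,3],"roll":0},{"slide":[-9,-7,5],"roll":0},{"slide":[-11,-10,7],"roll":0},{"slide":[-12,-12,9],"roll":0}]'; python3 -m jog '[{"slide":[0,0,-4],"roll":0},{"slide":[0,0,-8],"roll":0},{"slide":[0,0,-12],"roll":0},{"slide":[0,0,-16],"roll":0},{"slide":[0,0,-20],"roll":0}]'; python3 st.py
```

```text
tcp [ 0.4587 -0.0047  0.1732] F [-0.3646  0.6188 -0.6474] w 0.00048014791404224337 t 18.9333
[0.45, -0.13, 0.33] [-12.5 -11.   11.2]
time: 19.35
ee_pos: [0.453, -0.1079, 0.2863]
eef_rot: [0.091, 0.46, -0.081, 0.88]
ft_force: [1.7, 0.4, -0.2]
width: 0.0006
time: 19.77
ee_pos: [0.4245, -0.0914, 0.1863]
eef_rot: [0.092, 0.473, -0.079, 0.873]
ft_force: [-1.1, -1.1, 0.2]
width: 0.0004
t 19.7667 q [ 0.549 -0.498 -0.325  2.414 -0.365  0.656  1.763]
machine frame tool x,y,z: [ 0.536  0.082 -0.84 ] [-0.019  0.996  0.086] [ 0.844 -0.03   0.536]
tilt 32.556162157986655 side 4.720655612030298
tcp world [ 0.425 -0.091  0.186] grasp machine [-0.062 -0.247  0.202] F [-1.089 -1.093  0.199] w 0.00042787839758662576
```

```bash
python3 -m jog '[{"slide":[-2,0,-3.5],"roll":0},{"slide":[-4,0,-7],"roll":0},{"slide":[-6,0,-10],"roll":0},{"slide":[-8,0,-14],"roll":0},{"slide":[-10,0,-18],"roll":0}]'; python3 st.py; python3 -m jog '[{"slide":[-2,0,-3.5],"roll":0},{"slide":[-4,0,-7],"roll":0},{"slide":[-6,0,-10],"roll":0},{"slide":[-8,0,-14],"roll":0},{"slide":[-10,0,-18],"roll":0}]'; python3 st.py
```

```text
time: 20.18
ee_pos: [0.4105, -0.0998, 0.1776]
eef_rot: [0.094, 0.488, -0.074, 0.865]
ft_force: [-0.5, -0.2, -0.6]
width: 0.0004
t 20.1833 q [ 0.668 -0.499 -0.372  2.415 -0.452  0.704  1.888]
machine frame tool x,y,z: [ 0.506  0.09  -0.858] [-0.023  0.996  0.091] [ 0.862 -0.027  0.506]
tilt 30.55905227911628 side 5.141071429592275
tcp world [ 0.411 -0.1    0.178] grasp machine [-0.073 -0.259  0.194] F [-0.476 -0.182 -0.618] w 0.0004265223097549003
time: 20.6
ee_pos: [0.3908, -0.1175, 0.1708]
eef_rot: [0.098, 0.502, -0.067, 0.857]
ft_force: [-0.2, -0.5, 0.1]
width: 0.0006
t 20.6 q [ 0.81  -0.499 -0.397  2.415 -0.539  0.772  2.052]
machine frame tool x,y,z: [ 0.476  0.102 -0.873] [-0.029  0.995  0.1  ] [ 0.879 -0.022  0.476]
tilt 28.58690867549311 side 5.872657470198627
tcp world [ 0.391 -0.117  0.171] grasp machine [-0.088 -0.281  0.187] F [-0.196 -0.55   0.084] w 0.0005564266220804236
```

```bash
python3 -m jog '[{"slide":[-2,0,-3.5],"roll":-6},{"slide":[-4,0,-7],"roll":-12},{"slide":[-6,0,-10],"roll":-18},{"slide":[-8,0,-14],"roll":-24},{"slide":[-10,0,-18],"roll":-30}]'; python3 st.py
```

```text
time: 21.02
ee_pos: [0.3545, -0.1482, 0.1713]
eef_rot: [-0.093, 0.518, 0.06, 0.848]
ft_force: [0.2, 0.5, -0.1]
width: 0.0004
t 21.0167 q [ 0.776 -0.499 -0.229  2.416 -0.478  0.856  2.598]
machine frame tool x,y,z: [ 0.441  0.116 -0.89 ] [-0.429  0.898 -0.096] [0.788 0.424 0.446]
tilt 26.39010074524534 side 6.676603464668997
tcp world [ 0.355 -0.148  0.171] grasp machine [-0.115 -0.32   0.188] F [ 0.218  0.546 -0.148] w 0.00044975815432882595
```

```bash
python3 tcp.py .15,-.06,.19;  python3 -m jog '[{"slide":[-2,0,-3.5],"roll":7},{"slide":[-4,0,-7],"roll":14},{"slide":[-6,0,-10],"roll":21},{"slide":[-8,0,-14],"roll":28},{"slide":[-10,4,-17],"roll":35}]'; python3 st.py;python3 tcp.py .15,-.06,.19
```

```text
tcp [ 0.3545 -0.1482  0.1713] F [ 0.218   0.5457 -0.1485] w 0.00044975815432882595 t 21.0167
[0.15, -0.06, 0.19] [-11.   12.5 -15. ]
time: 21.43
ee_pos: [0.2344, -0.2214, 0.171]
eef_rot: [0.167, 0.518, -0.083, 0.835]
ft_force: [0.3, -0.6, -0.4]
width: 0.0005
t 21.4333 q [ 1.345 -0.499 -0.208  2.415 -0.604  1.124  2.602]
machine frame tool x,y,z: [ 0.428  0.143 -0.892] [0.076 0.978 0.193] [ 0.901 -0.15   0.408]
tilt 25.63463878192939 side 8.205917242899721
tcp world [ 0.234 -0.221  0.171] grasp machine [-0.213 -0.421  0.188] F [ 0.272 -0.625 -0.449] w 0.0005210134758393862
tcp [ 0.2344 -0.2214  0.171 ] F [ 0.2715 -0.6247 -0.4492] w 0.0005210134758393862 t 21.4333
[0.15, -0.06, 0.19] [ -4.9  12.8 -12.2]
```

```bash
python3 tcp.py .34,-.09,.20;  python3 -m jog '[{"slide":[0,3,1],"roll":7},{"slide":[0,6,3],"roll":14},{"slide":[0,9,5],"roll":21},{"slide":[0,12,7],"roll":28},{"slide":[0,15,7],"roll":35}]'; python3 st.py;python3 tcp.py .30,-.06,.19
```

```text
tcp [ 0.2344 -0.2214  0.171 ] F [ 0.2715 -0.6247 -0.4492] w 0.0005210134758393862 t 21.4333
[0.34, -0.09, 0.2] [ 2.6 16.1  5.2]
time: 21.85
ee_pos: [0.3259, -0.1677, 0.1968]
eef_rot: [0.335, 0.499, -0.172, 0.78]
ft_force: [0.3, -0.7, -0.5]
width: 0.0004
t 21.85 q [ 0.776 -0.499 -0.083  2.362 -0.457  1.005  1.709]
machine frame tool x,y,z: [ 0.413  0.172 -0.894] [0.41  0.842 0.352] [ 0.813 -0.512  0.277]
tilt 24.80492204217105 side 9.93312079016975
tcp world [ 0.326 -0.168  0.197] grasp machine [-0.137 -0.347  0.214] F [ 0.306 -0.703 -0.453] w 0.0004393619765621472
tcp [ 0.3259 -0.1677  0.1968] F [ 0.3065 -0.7034 -0.4534] w 0.0004393619765621472 t 21.85
[0.3, -0.06, 0.19] [ 0.2  5.9 -9.4]
```

```bash
python3 tcp.py .37,.05,.21;  python3 -m jog '[{"slide":[0,3.5,-1.5],"roll":7},{"slide":[0.5,7,-3],"roll":14},{"slide":[1,10.5,-4.5],"roll":21},{"slide":[2,14,-6],"roll":28},{"slide":[2.5,17,-6.5],"roll":35}]'; python3 st.py;python3 tcp.py .20,.04,.20
```

```text
tcp [ 0.3259 -0.1677  0.1968] F [ 0.3065 -0.7034 -0.4534] w 0.0004393619765621472 t 21.85
[0.37, 0.05, 0.21] [  2.2  18.7 -11.8]
time: 22.27
ee_pos: [0.3915, -0.0595, 0.2025]
eef_rot: [0.488, 0.463, -0.268, 0.69]
ft_force: [0.5, -0.2, -0.3]
width: 0.0003
t 22.2667 q [ 0.43  -0.499 -0.186  2.342 -0.352  0.903  0.821]
machine frame tool x,y,z: [ 0.395  0.184 -0.9  ] [0.705 0.568 0.425] [ 0.59  -0.802  0.095]
tilt 23.69421407894895 side 10.61098668019988
tcp world [ 0.391 -0.06   0.203] grasp machine [-0.1   -0.226  0.22 ] F [ 0.478 -0.208 -0.296] w 0.0003477651533300616
tcp [ 0.3915 -0.0595  0.2025] F [ 0.4783 -0.2083 -0.2961] w 0.0003477651533300616 t 22.2667
[0.2, 0.04, 0.2] [ -7.1 -12.1 -16.4]
```

```bash
python3 -m jog '[{"slide":[-1.3,-2.3,-3],"roll":7},{"slide":[-2.6,-4.6,-6],"roll":14},{"slide":[-4,-7,-9],"roll":21},{"slide":[-5,-9,-12],"roll":28},{"slide":[-7,-12,-16],"roll":35}]'; python3 st.py;python3 tcp.py .20,.04,.20
```

```text
time: 22.68
ee_pos: [0.3659, -0.0408, 0.1636]
eef_rot: [0.653, 0.4, -0.387, 0.513]
ft_force: [-1.0, -1.8, 0.9]
width: 0.0006
t 22.6833 q [ 0.285 -0.499 -0.091  2.416 -0.315  0.884  0.227]
machine frame tool x,y,z: [ 0.337  0.214 -0.917] [0.93  0.076 0.36 ] [ 0.146 -0.974 -0.173]
tilt 20.210200684271953 side 12.35372297831987
tcp world [ 0.366 -0.041  0.164] grasp machine [-0.128 -0.215  0.181] F [-1.01  -1.783  0.922] w 0.0005659772815786003
tcp [ 0.3659 -0.0408  0.1636] F [-1.0097 -1.7829  0.9218] w 0.0005659772815786003 t 22.6833
[0.2, 0.04, 0.2] [ -8.6 -15.2  -7. ]
```

```bash
python3 -m jog '[{"slide":[-2,-3,-1.5],"roll":6},{"slide":[-4,-6,-3],"roll":12},{"slide":[-6,-9,-4.5],"roll":18},{"slide":[-8,-12,-6],"roll":24},{"slide":[-9,-15,-7],"roll":30}]'; python3 st.py;python3 tcp.py .20,.06,.20
```

```text
time: 23.1
ee_pos: [0.3518, -0.0286, 0.1598]
eef_rot: [0.752, 0.312, -0.484, 0.322]
ft_force: [-1.9, -5.6, 0.1]
width: 0.0007
t 23.1 q [ 0.26  -0.5   -0.074  2.416 -0.32   0.934 -0.278]
machine frame tool x,y,z: [ 0.289  0.235 -0.928] [ 0.903 -0.389  0.182] [-0.318 -0.891 -0.325]
tilt 17.271632084901164 side 13.61642628759123
tcp world [ 0.352 -0.029  0.16 ] grasp machine [-0.144 -0.207  0.177] F [-1.87  -5.58   0.112] w 0.0007312022502200252
tcp [ 0.3518 -0.0286  0.1598] F [-1.8698 -5.5798  0.1119] w 0.0007312022502200252 t 23.1
[0.2, 0.06, 0.2] [ -7.4 -16.4  -0.3]
```

```bash
python3 tcp.py .37,.16,.19; python3 -m jog '[{"slide":[-1,-2.5,-3],"roll":2},{"slide":[-2,-3,-7],"roll":4},{"slide":[-2,-4,-11],"roll":6},{"slide":[-2,-5,-15],"roll":8},{"slide":[-2,-6,-19],"roll":10}]'; python3 st.py;python3 tcp.py .37,.16,.19 .20,.06,.20
```

```text
tcp [ 0.3518 -0.0286  0.1598] F [-1.8698 -5.5798  0.1119] w 0.0007312022502200252 t 23.1
[0.37, 0.16, 0.19] [  0.8  -9.3 -16.8]
time: 23.52
ee_pos: [0.3949, 0.1517, 0.2287]
eef_rot: [0.777, 0.271, -0.508, 0.256]
ft_force: [1.8, -0.6, 0.0]
width: 0.0006
t 23.5167 q [ 0.037 -0.434 -0.39   2.213 -0.24   0.958 -1.041]
machine frame tool x,y,z: [ 0.288  0.239 -0.927] [ 0.836 -0.535  0.122] [-0.466 -0.811 -0.354]
tilt 17.26783448689222 side 13.816637217469404
tcp world [0.395 0.152 0.229] grasp machine [-0.146 -0.022  0.246] F [ 1.82  -0.638  0.034] w 0.0006393872115545646
tcp [0.3949 0.1517 0.2287] F [ 1.8198 -0.6377  0.0342] w 0.0006393872115545646 t 23.5167
[0.37, 0.16, 0.19] [ 2.9 -2.8  2.4]
[0.2, 0.06, 0.2] [-5.4 -7.  19.9]
```

```bash
python3 -m jog '[{"slide":[-1,-1.3,3.7],"roll":0},{"slide":[-2,-2.6,7.4],"roll":0},{"slide":[-3,-4,11],"roll":0},{"slide":[-4,-5.5,15],"roll":0},{"slide":[-5,-7,19],"roll":0}]'; python3 st.py;python3 tcp.py .20,.06,.15
```

```text
time: 23.93
ee_pos: [0.3496, 0.1407, 0.1867]
eef_rot: [0.764, 0.284, -0.52, 0.257]
ft_force: [-0.6, 2.6, 1.0]
width: 0.0004
t 23.9333 q [-0.127 -0.494 -0.274  2.338 -0.208  0.942 -1.073]
machine frame tool x,y,z: [ 0.248  0.234 -0.94 ] [ 0.851 -0.516  0.097] [-0.462 -0.824 -0.327]
tilt 14.804382793498519 side 13.5048756130558
tcp world [0.35  0.141 0.187] grasp machine [-0.186 -0.043  0.205] F [-0.643  2.559  0.983] w 0.0003651444619448671
tcp [0.3496 0.1407 0.1867] F [-0.6434  2.559   0.9828] w 0.0003651444619448671 t 23.9333
[0.2, 0.06, 0.15] [-2.3 -5.1 16.5]
```

```bash
for k in 1; do python3 -m jog '[{"slide":[-1,-1.3,3.7],"roll":0},{"slide":[-2,-2.6,7.4],"roll":0},{"slide":[-3,-4,11],"roll":0},{"slide":[-4,-5.5,15],"roll":0},{"slide":[-5,-7,19],"roll":0}]'; python3 -m jog '[{"slide":[-1,-1.3,3.7],"roll":0},{"slide":[-2,-2.6,7.4],"roll":0},{"slide":[-3,-4,11],"roll":0},{"slide":[-4,-5.5,15],"roll":0},{"slide":[-5,-7,19],"roll":0}]'; done; python3 st.py;python3 tcp.py .20,.06,.15
```

```text
time: 24.35
ee_pos: [0.332, 0.1064, 0.1508]
eef_rot: [0.754, 0.279, -0.54, 0.25]
ft_force: [0.7, -3.7, 0.3]
width: 0.0006
time: 24.77
ee_pos: [0.3206, 0.0657, 0.1462]
eef_rot: [0.74, 0.288, -0.557, 0.241]
ft_force: [-0.1, 0.1, 1.1]
width: 0.0006
t 24.7667 q [ 0.018 -0.499 -0.185  2.415 -0.253  0.992 -0.837]
machine frame tool x,y,z: [ 0.168  0.205 -0.964] [ 0.849 -0.527  0.036] [-0.5   -0.825 -0.262]
tilt 9.892875316107572 side 11.810709851684006
tcp world [0.321 0.066 0.146] grasp machine [-0.195 -0.122  0.165] F [-0.085  0.13   1.144] w 0.0006353954492186206
tcp [0.3206 0.0657 0.1462] F [-0.0852  0.13    1.1436] w 0.0006353954492186206 t 24.7667
[0.2, 0.06, 0.15] [-3.  -8.   8.6]
```

```bash
python3 tcp.py .31,.21,.19; python3 -m jog '[{"slide":[-1,-1,-3],"roll":0},{"slide":[-2,-2,-6.5],"roll":0},{"slide":[-2,-4,-10],"roll":0},{"slide":[-2,-5,-13.5],"roll":0},{"slide":[-2,-5.5,-15],"roll":0}]'; python3 st.py; python3 tcp.py .31,.21,.19 .14,.09,.15
```

```text
tcp [0.3206 0.0657 0.1462] F [-0.0852  0.13    1.1436] w 0.0006353954492186206 t 24.7667
[0.31, 0.21, 0.19] [ -2.2 -10.9 -10.2]
time: 25.18
ee_pos: [0.3819, 0.209, 0.2048]
eef_rot: [0.741, 0.291, -0.555, 0.242]
ft_force: [-0.8, -0.7, -1.1]
width: 0.0003
t 25.1833 q [-0.018 -0.29  -0.478  2.138 -0.204  1.    -1.198]
machine frame tool x,y,z: [ 0.169  0.208 -0.963] [ 0.852 -0.522  0.036] [-0.495 -0.827 -0.266]
tilt 9.937687181073967 side 12.030735469689377
tcp world [0.382 0.209 0.205] grasp machine [-0.17   0.032  0.223] F [-0.798 -0.679 -1.064] w 0.0003125461871128353
tcp [0.3819 0.209  0.2048] F [-0.7975 -0.6788 -1.0644] w 0.0003125461871128353 t 25.1833
[0.31, 0.21, 0.19] [-0.1 -5.2  5.2]
[0.14, 0.09, 0.15] [-1.8 -8.6 26.1]
```

```bash
python3 -m jog '[{"slide":[0,-1.3,3.8],"roll":0},{"slide":[0,-2.6,7.6],"roll":0},{"slide":[0,-4,11.4],"roll":0},{"slide":[-1,-5.3,15.2],"roll":0},{"slide":[-2,-6.6,19],"roll":0}]'; python3 -m jog '[{"slide":[0,-1.3,3.8],"roll":0},{"slide":[0,-2.6,7.6],"roll":0},{"slide":[0,-4,11.4],"roll":0},{"slide":[-1,-5.3,15.2],"roll":0},{"slide":[-2,-6.6,19],"roll":0}]'; python3 st.py; python3 tcp.py .14,.09,.15
```

```text
time: 25.6
ee_pos: [0.2916, 0.165, 0.1603]
eef_rot: [0.732, 0.293, -0.569, 0.236]
ft_force: [0.2, -0.2, 0.7]
width: 0.0008
time: 26.02
ee_pos: [0.2739, 0.1506, 0.1392]
eef_rot: [0.72, 0.286, -0.588, 0.234]
ft_force: [1.5, -3.9, -0.0]
width: 0.0004
t 26.0167 q [-0.295 -0.499 -0.243  2.416 -0.189  1.023 -1.252]
machine frame tool x,y,z: [ 0.108  0.168 -0.98 ] [ 0.843 -0.538  0.001] [-0.527 -0.826 -0.2  ]
tilt 6.30314606335497 side 9.667052939763785
tcp world [0.274 0.151 0.139] grasp machine [-0.259 -0.051  0.158] F [ 1.454 -3.948 -0.033] w 0.00041917980465904013
tcp [0.2739 0.1506 0.1392] F [ 1.4545 -3.9484 -0.0332] w 0.00041917980465904013 t 26.0167
[0.14, 0.09, 0.15] [-3.8 -4.8 13.4]
```

```bash
python3 -m jog '[{"slide":[-1,-1.3,3.8],"roll":0},{"slide":[-2,-2.6,7.6],"roll":0},{"slide":[-3,-4,11.4],"roll":0},{"slide":[-4,-5.3,15.2],"roll":0},{"slide":[-5,-6.6,19],"roll":0}]'; python3 -m jog '[{"slide":[-1,-1.3,3.8],"roll":0},{"slide":[-2,-2.6,7.6],"roll":0},{"slide":[-3,-4,11.4],"roll":0},{"slide":[-4,-5.3,15.2],"roll":0},{"slide":[-5,-6.6,19],"roll":0}]'; python3 st.py; python3 tcp.py .46,-.05,.16
```

```text
time: 26.43
ee_pos: [0.2545, 0.1376, 0.137]
eef_rot: [0.698, 0.293, -0.614, 0.225]
ft_force: [0.9, 0.1, 0.1]
width: 0.0005
time: 26.85
ee_pos: [0.2312, 0.1181, 0.1327]
eef_rot: [0.671, 0.307, -0.643, 0.204]
ft_force: [0.3, 0.1, 0.0]
width: 0.0004
t 26.85 q [ 0.01  -0.499 -0.351  2.415 -0.339  1.189 -1.006]
machine frame tool x,y,z: [-0.052  0.141 -0.989] [ 0.832 -0.541 -0.121] [-0.552 -0.829 -0.09 ]
tilt -3.002713324799633 side 8.13197633099818
tcp world [0.231 0.118 0.133] grasp machine [-0.29  -0.092  0.151] F [0.268 0.075 0.025] w 0.00039782144867836646
tcp [0.2312 0.1181 0.1327] F [0.2684 0.0749 0.0246] w 0.00039782144867836646 t 26.85
[0.46, -0.05, 0.16] [-5.6 27.3 -5.9]
```

```bash
python3 -c "
from go import *
print(O+M@np.array([-.022,-.157,0]))"; python3 tcp.py .40,-.0,.20; python3 -m jog '[{"slide":[-2,2.5,-1],"roll":-6.5},{"slide":[-4,6,-1.5],"roll":-13},{"slide":[-6,10,-2],"roll":-19.5},{"slide":[-8,14,-2],"roll":-26},{"slide":[-9,17,-1.5],"roll":-33}]' 0.2; python3 st.py; python3 tcp.py .476,-.013,.15
```

```text
[ 0.4754 -0.0129  0.    ]
tcp [0.2312 0.1181 0.1327] F [0.2684 0.0749 0.0246] w 0.00039782144867836646 t 26.85
[0.4, -0.0, 0.2] [-8.7 19.2 -5.1]
time: 27.27
ee_pos: [0.3603, -0.0094, 0.2036]
eef_rot: [0.584, 0.478, -0.528, 0.389]
ft_force: [0.4, 1.4, 0.1]
width: 0.0262
t 27.2667 q [ 0.034 -0.227  0.009  2.095 -0.152  1.297 -0.161]
machine frame tool x,y,z: [-0.05   0.141 -0.989] [ 0.999  0.004 -0.05 ] [-0.003 -0.99  -0.141]
tilt -2.920427255578598 side 8.090338390279248
tcp world [ 0.36  -0.009  0.204] grasp machine [-0.134 -0.184  0.222] F [0.377 1.381 0.101] w 0.026202159130277854
tcp [ 0.3603 -0.0094  0.2036] F [0.3768 1.3806 0.1008] w 0.026202159130277854 t 27.2667
[0.476, -0.013, 0.15] [ 5.1 11.6 -1.7]
```

```bash
python3 -m jog '[{"slide":[1,3.5,0],"roll":0},{"slide":[2,7.5,-1],"roll":0},{"slide":[4,11,-1.7],"roll":0},{"slide":[7,11.6,-2],"roll":0},{"slide":[10,11.8,-2.5],"roll":0}]'; python3 -m jog '[{"slide":[0,0,0],"roll":0}]'; python3 st.py; python3 tcp.py .476,-.013,.005;python3 - <<'E'
from go import *
for n in("scene","top"):
    im=r.camera(n)
    c=im[190:330,240:400] if n=="scene" else im[200:340,260:400]
    cv2.imwrite(f"pics/{n}8.png",cv2.resize(c,None,fx=4,fy=4,interpolation=cv2.INTER_CUBIC)[:,:,::-1])
E
```

```text
time: 27.68
ee_pos: [0.4815, 0.0019, 0.1008]
eef_rot: [0.584, 0.479, -0.527, 0.39]
ft_force: [0.1, 0.2, -0.1]
width: 0.0593
time: 27.77
ee_pos: [0.4787, 0.0044, 0.0956]
eef_rot: [0.58, 0.481, -0.529, 0.389]
ft_force: [-1.2, 0.4, -0.6]
width: 0.0645
t 27.7667 q [-0.002  0.158  0.006  1.967 -0.171  1.048 -0.149]
machine frame tool x,y,z: [-0.059  0.136 -0.989] [ 0.998  0.01  -0.058] [ 0.002 -0.991 -0.137]
tilt -3.402230807515308 side 7.834235672337482
tcp world [0.479 0.004 0.096] grasp machine [-0.022 -0.142  0.114] F [-1.171  0.443 -0.636] w 0.06450441223777581
tcp [0.4787 0.0044 0.0956] F [-1.1712  0.4425 -0.6358] w 0.06450441223777581 t 27.7667
[0.476, -0.013, 0.005] [8.7 0.7 3. ]
```

View pics/scene8.png

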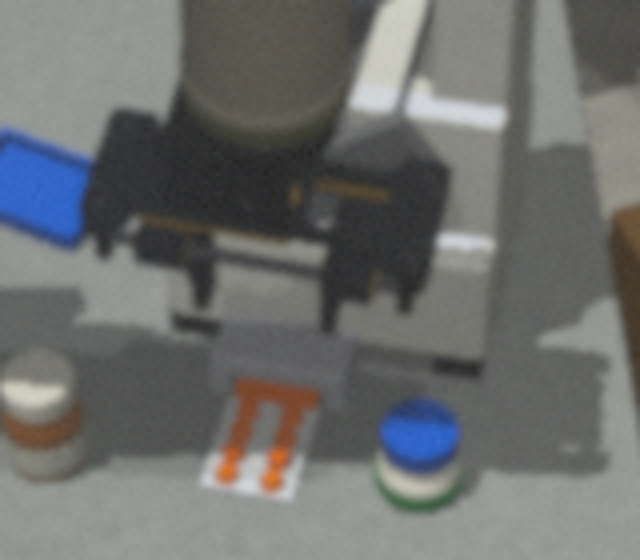

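View pics/top8.png

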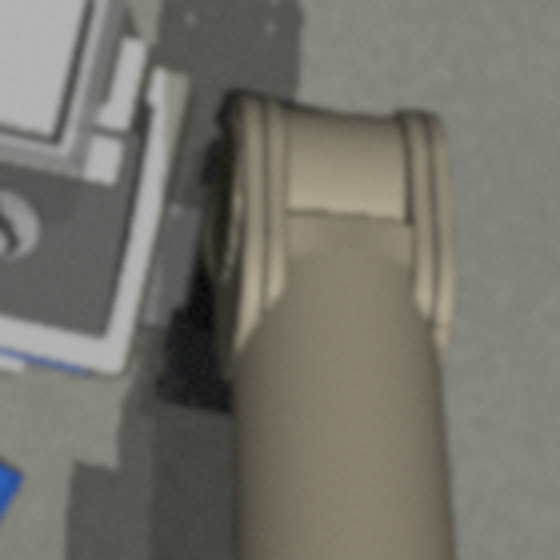

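```bash
python3 -c "
from go import *
import tcp
for z in(.05,.02,.005): print(tcp.d(O+M@np.array([-.018,-.162,z])))"; python3 -m jog '[{"slide":[0,0,0],"roll":0}]' 0.12; python3 st.py | tail -1
```

```text
[4.7 0.5 2.9]
[7.7 0.6 3.3]
[9.1 0.7 3.5]
time: 27.95
ee_pos: [0.4817, 0.0029, 0.1022]
eef_rot: [0.582, 0.48, -0.527, 0.391]
ft_force: [-0.2, -0.0, -0.5]
width: 0.0708
tcp world [0.482 0.003 0.102] grasp machine [-0.019 -0.143  0.121] F [-0.208 -0.001 -0.474] w 0.07080640345963601
```

```bash
python3 -m jog '[{"slide":[0.5,0.3,2],"roll":0},{"slide":[3,0.3,3],"roll":0},{"slide":[5.5,0.3,3.2],"roll":0},{"slide":[7,0.3,3.3],"roll":0},{"slide":[7,0.3,3.3],"roll":0}]';  python3 st.py;python3 -c "
from go import *
import tcp
for z in(.02,.005): print(tcp.d(O+M@np.array([-.018,-.162,z])))
im=r.camera('scene')[190:330,240:400]; cv2.imwrite('pics/s9.png',cv2.resize(im,None,fx=4,fy=4,interpolation=cv2.INTER_CUBIC)[:,:,::-1])"
```

```text
time: 28.37
ee_pos: [0.4747, -0.0196, 0.0276]
eef_rot: [0.582, 0.48, -0.528, 0.391]
ft_force: [-0.7, 1.3, 0.3]
width: 0.0764
t 28.3667 q [ 0.035  0.248  0.018  2.027 -0.191  0.901 -0.065]
machine frame tool x,y,z: [-0.052  0.137 -0.989] [ 0.999  0.01  -0.051] [ 0.003 -0.991 -0.137]
tilt -3.0243620074577806 side 7.874062055968833
tcp world [ 0.475 -0.02   0.028] grasp machine [-0.02  -0.166  0.046] F [-0.714  1.286  0.338] w 0.07641649982148685
[ 0.8  0.3 -0.1]
[2.2 0.4 0.1]
```

View pics/s9.png

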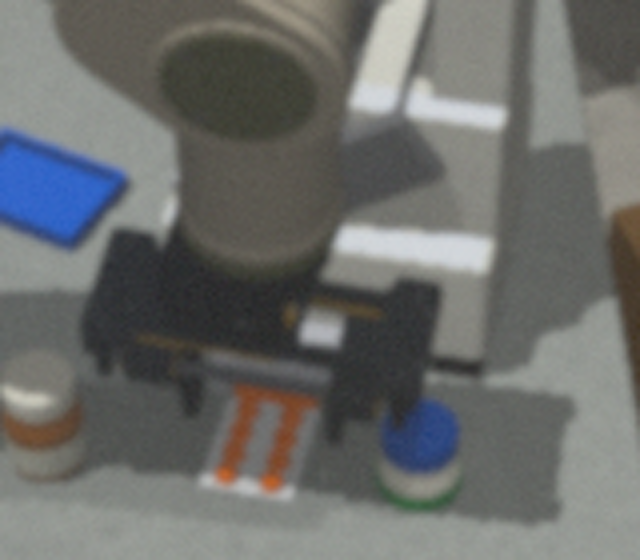

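```bash
python3 -m jog '[{"slide":[0.7,0.2,0],"roll":0},{"slide":[1.4,0.2,0.1],"roll":0},{"slide":[2.1,0.2,0.1],"roll":0},{"slide":[2.1,0.2,0.1],"roll":0}]';  python3 st.py;python3 -c "
from go import *
im=r.camera('scene')[190:330,240:400]; cv2.imwrite('pics/s10.png',cv2.resize(im,None,fx=4,fy=4,interpolation=cv2.INTER_CUBIC)[:,:,::-1])"
```

```text
time: 28.75
ee_pos: [0.4766, -0.0177, 0.0074]
eef_rot: [0.582, 0.48, -0.527, 0.391]
ft_force: [-1.0, 0.8, 0.2]
width: 0.0765
t 28.75 q [ 0.035  0.284  0.014  2.035 -0.198  0.856 -0.058]
machine frame tool x,y,z: [-0.052  0.137 -0.989] [ 0.999  0.01  -0.051] [ 0.003 -0.99  -0.138]
tilt -2.9818416640927388 side 7.888316819259667
tcp world [ 0.477 -0.018  0.007] grasp machine [-0.019 -0.164  0.026] F [-1.002  0.774  0.201] w 0.07649862490976976
```

View pics/s10.png

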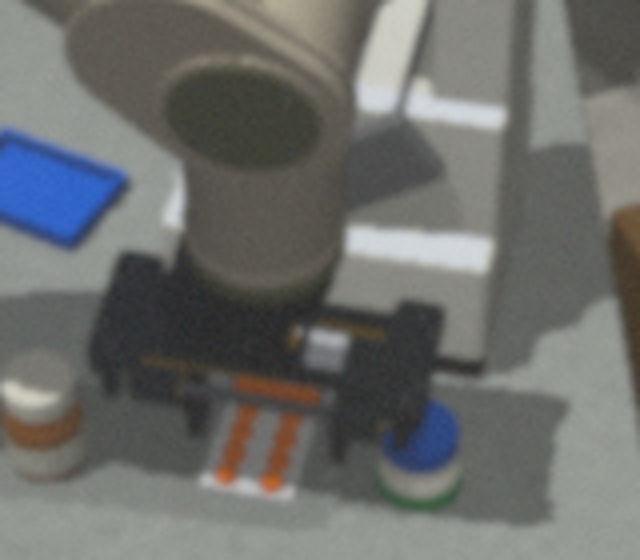

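```bash
python3 -m jog '[{"slide":[0.3,0,0],"roll":0},{"slide":[0.3,0,0],"roll":0},{"slide":[0.3,0,0],"roll":0},{"slide":[0.3,0,0],"roll":0},{"slide":[0.3,0,0],"roll":0}]' 0.45 6; python3 -m jog '[{"slide":[0,0,0],"roll":0},{"slide":[0,0,0],"roll":0}]'; python3 st.py;python3 -c "
from go import *
im=r.camera('scene')[190:330,240:400]; cv2.imwrite('pics/s11.png',cv2.resize(im,None,fx=4,fy=4,interpolation=cv2.INTER_CUBIC)[:,:,::-1])"
```

```text
time: 29.22
ee_pos: [0.4768, -0.0174, 0.005]
eef_rot: [0.582, 0.48, -0.527, 0.391]
ft_force: [-0.4, 0.7, 0.2]
width: 0.0561
time: 29.38
ee_pos: [0.4769, -0.0174, 0.0051]
eef_rot: [0.582, 0.48, -0.527, 0.391]
ft_force: [0.7, -0.0, -0.6]
width: 0.0563
t 29.3833 q [ 0.035  0.288  0.014  2.036 -0.199  0.851 -0.057]
machine frame tool x,y,z: [-0.051  0.137 -0.989] [ 0.999  0.01  -0.05 ] [ 0.003 -0.99  -0.138]
tilt -2.9566111929442305 side 7.891836214304568
tcp world [ 0.477 -0.017  0.005] grasp machine [-0.019 -0.164  0.024] F [ 0.703 -0.006 -0.551] w 0.05629420742537236
```

View pics/s11.png

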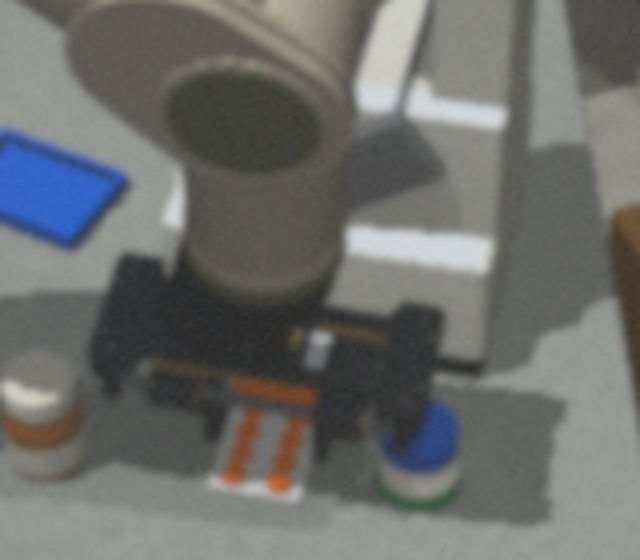

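```bash
python3 tcp.py .483,-.023,.005 .488,-.035,.005 .489,-.06,.005 .489,-.09,.005 .489,-.12,.005
```

```text
tcp [ 0.4768 -0.0174  0.0051] F [-0.395   0.3505 -0.835 ] w 0.055764454055844646 t 29.4333
[0.483, -0.023, 0.005] [-0.1  0.7  0.4]
[0.488, -0.035, 0.005] [-0.3  1.5  1.4]
[0.489, -0.06, 0.005] [-0.6  2.2  3.8]
[0.489, -0.09, 0.005] [-1.1  2.9  6.7]
[0.489, -0.12, 0.005] [-1.5  3.6  9.6]
```

```bash
python3 -m jog '[{"slide":[-0.1,0.7,0.4],"roll":0},{"slide":[-0.3,1.5,1.4],"roll":0},{"slide":[-0.4,1.8,2.4],"roll":0}]'; python3 tcp.py .489,-.06,.005 .489,-.09,.005 .489,-.12,.005 .492,-.15,.005;python3 -c "
from go import *
im=r.camera('scene')[190:330,240:400]; cv2.imwrite('pics/s12.png',cv2.resize(im,None,fx=4,fy=4,interpolation=cv2.INTER_CUBIC)[:,:,::-1])"
```

```text
time: 29.68
ee_pos: [0.4901, -0.0466, 0.0051]
eef_rot: [0.582, 0.479, -0.527, 0.392]
ft_force: [0.5, -1.4, 0.4]
width: 0.0559
tcp [ 0.4901 -0.0466  0.0051] F [ 0.4839 -1.4343  0.4004] w 0.05589396596743083 t 29.6833
[0.489, -0.06, 0.005] [-0.2  0.2  1.3]
[0.489, -0.09, 0.005] [-0.6  0.9  4.2]
[0.489, -0.12, 0.005] [-1.1  1.6  7.1]
[0.492, -0.15, 0.005] [-1.5  2.6  9.9]
```

View pics/s12.png

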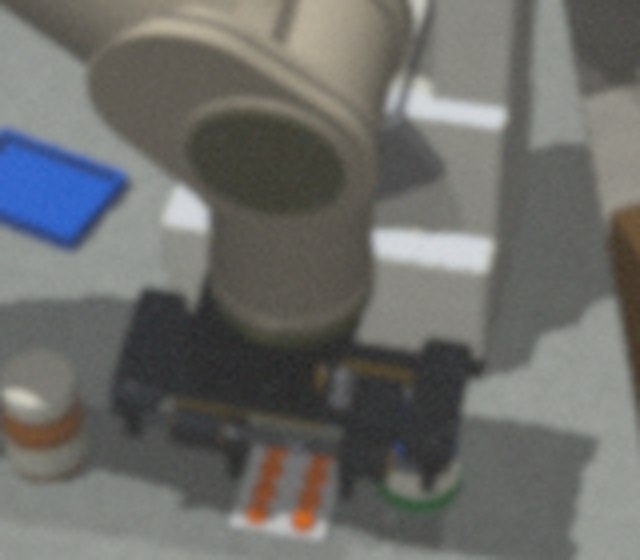

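```bash
python3 -m jog '[{"slide":[-0.2,0.2,1.4],"roll":0},{"slide":[-0.4,0.5,2.8],"roll":0},{"slide":[-0.6,0.9,4.2],"roll":0},{"slide":[-0.9,1.3,5.7],"roll":0},{"slide":[-1.1,1.6,7.1],"roll":0}]'; python3 tcp.py .489,-.16,.004 .53,-.17,.004 .57,-.17,.004 .61,-.17,.004 .65,-.17,.004
```

```text
time: 30.15
ee_pos: [0.4882, -0.1247, 0.0054]
eef_rot: [0.583, 0.478, -0.528, 0.391]
ft_force: [0.6, -0.7, 0.2]
width: 0.0559
tcp [ 0.4882 -0.1247  0.0054] F [ 0.5744 -0.745   0.2218] w 0.05593608311941298 t 30.15
[0.489, -0.16, 0.004] [-0.4  0.9  3.4]
[0.53, -0.17, 0.004] [-0.6  5.1  3.4]
[0.57, -0.17, 0.004] [-0.6  9.   2.4]
[0.61, -0.17, 0.004] [-0.7 12.9  1.4]
[0.65, -0.17, 0.004] [-0.7 16.8  0.5]
```

```bash
python3 -m jog '[{"slide":[-0.2,0.5,1.7],"roll":0},{"slide":[-0.4,0.9,3.4],"roll":0},{"slide":[-0.5,3,3.6],"roll":0},{"slide":[-0.6,5.5,3.3],"roll":0},{"slide":[-0.6,8.5,2.5],"roll":0}]'; python3 tcp.py .60,-.17,.004 .63,-.17,.004 .66,-.17,.004 .675,-.17,.004;python3 -c "
from go import *
im=r.camera('scene')[210:410,240:440]; cv2.imwrite('pics/s13.png',cv2.resize(im,None,fx=3,fy=3,interpolation=cv2.INTER_CUBIC)[:,:,::-1])"
```

```text
time: 30.57
ee_pos: [0.5639, -0.1729, 0.0039]
eef_rot: [0.583, 0.477, -0.53, 0.39]
ft_force: [-4.7, -1.2, 9.2]
width: 0.0561
tcp [ 0.5639 -0.1729  0.0039] F [-4.7375 -1.1545  9.1927] w 0.056058311746359196 t 30.5667
[0.6, -0.17, 0.004] [-0.   3.4 -1.2]
[0.63, -0.17, 0.004] [-0.1  6.3 -1.9]
[0.66, -0.17, 0.004] [-0.1  9.2 -2.6]
[0.675, -0.17, 0.004] [-0.1 10.7 -3. ]
```

View pics/s13.png

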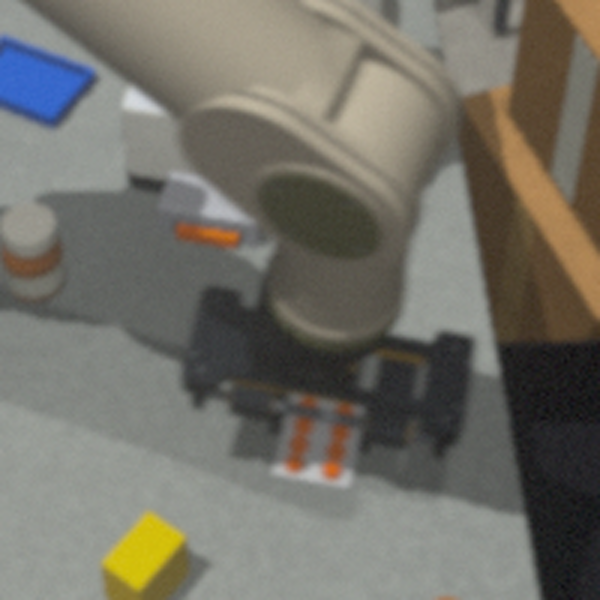

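```bash
python3 -m jog '[{"slide":[-0.3,2,-0.7],"roll":0},{"slide":[-0.3,4.5,-1.4],"roll":0},{"slide":[-0.3,7,-2],"roll":0},{"slide":[-0.3,9.2,-2.6],"roll":0},{"slide":[-0.3,10.5,-3],"roll":0}]'; python3 -m jog '[{"slide":[0,0,0],"roll":0}]'; python3 st.py;python3 -c "
from go import *
im=r.camera('scene')[210:410,260:460]; cv2.imwrite('pics/s14.png',cv2.resize(im,None,fx=3,fy=3,interpolation=cv2.INTER_CUBIC)[:,:,::-1])"
```

```text
time: 31.03
ee_pos: [0.6812, -0.1677, 0.0061]
eef_rot: [0.584, 0.477, -0.527, 0.392]
ft_force: [0.3, -0.5, 0.1]
width: 0.0561
time: 31.12
ee_pos: [0.683, -0.1675, 0.0055]
eef_rot: [0.584, 0.477, -0.527, 0.392]
ft_force: [0.3, -0.5, 0.3]
width: 0.0559
t 31.1167 q [ 0.179  0.715  0.096  1.382 -0.224  1.103  0.118]
machine frame tool x,y,z: [-0.044  0.137 -0.99 ] [ 0.999  0.006 -0.044] [ 0.    -0.991 -0.137]
tilt -2.572558378003307 side 7.852500577631974
tcp world [ 0.683 -0.168  0.005] grasp machine [ 0.218 -0.259  0.024] F [ 0.286 -0.465  0.281] w 0.05587579612444055
```

View pics/s14.png

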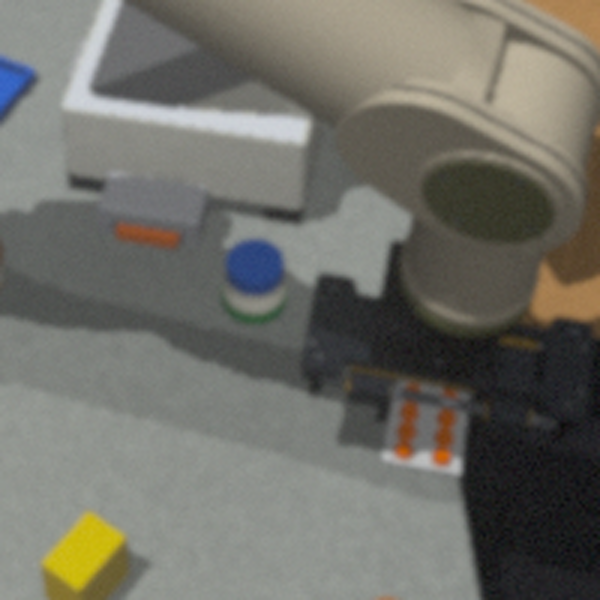

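```bash
python3 -m jog '[{"slide":[0,0,0],"roll":0},{"slide":[0,0,0],"roll":0},{"slide":[0,0,0],"roll":0},{"slide":[0,0,0],"roll":0},{"slide":[0,0,0],"roll":0}]' 0; python3 -m jog '[{"slide":[0,0,0],"roll":0},{"slide":[0,0,0],"roll":0},{"slide":[0,0,0],"roll":0}]'; python3 tcp.py .70,-.165,.006 .72,-.165,.006 .74,-.165,.006 .76,-.165,.006;python3 -c "
from go import *
im=r.camera('scene')[210:410,260:460]; cv2.imwrite('pics/s15.png',cv2.resize(im,None,fx=3,fy=3,interpolation=cv2.INTER_CUBIC)[:,:,::-1])"
```

```text
time: 31.58
ee_pos: [0.6813, -0.1683, 0.0054]
eef_rot: [0.584, 0.477, -0.527, 0.392]
ft_force: [-0.1, 0.3, 0.1]
width: 0.081
time: 31.83
ee_pos: [0.6813, -0.1684, 0.0056]
eef_rot: [0.584, 0.477, -0.527, 0.392]
ft_force: [-0.0, 0.9, -0.6]
width: 0.0862
tcp [ 0.6813 -0.1684  0.0056] F [-0.0276  0.9111 -0.6148] w 0.08616012848485223 t 31.8333
[0.7, -0.165, 0.006] [-0.   1.7 -0.8]
[0.72, -0.165, 0.006] [-0.   3.7 -1.3]
[0.74, -0.165, 0.006] [-0.1  5.6 -1.8]
[0.76, -0.165, 0.006] [-0.1  7.6 -2.2]
```

View pics/s15.png

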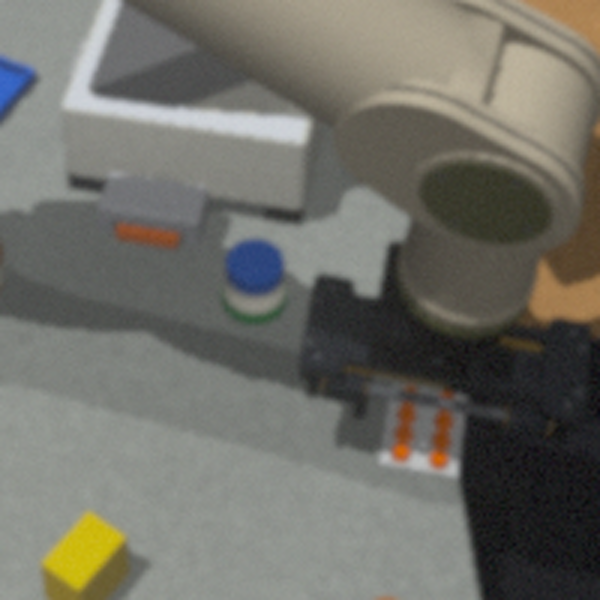

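```bash
python3 -m jog '[{"slide":[0,1.7,-0.4],"roll":0},{"slide":[0,3.4,-0.8],"roll":0},{"slide":[0,5.2,-1.3],"roll":0},{"slide":[0,7,-1.7],"roll":0},{"slide":[0,8.8,-2.1],"roll":0}]'; python3 -m jog '[{"slide":[0,1,-0.3],"roll":0},{"slide":[0,1,-0.3],"roll":0}]'; python3 -c "
from go import *
im=r.camera('scene')[230:430,300:500]; cv2.imwrite('pics/s16.png',cv2.resize(im,None,fx=3,fy=3,interpolation=cv2.INTER_CUBIC)[:,:,::-1])"
```

```text
time: 32.3
ee_pos: [0.7726, -0.1689, 0.0045]
eef_rot: [0.584, 0.477, -0.527, 0.392]
ft_force: [0.8, -0.3, -1.3]
width: 0.0868
time: 32.47
ee_pos: [0.7844, -0.1674, 0.0037]
eef_rot: [0.584, 0.477, -0.527, 0.392]
ft_force: [0.3, 0.0, 0.5]
width: 0.087
```

View pics/s16.png

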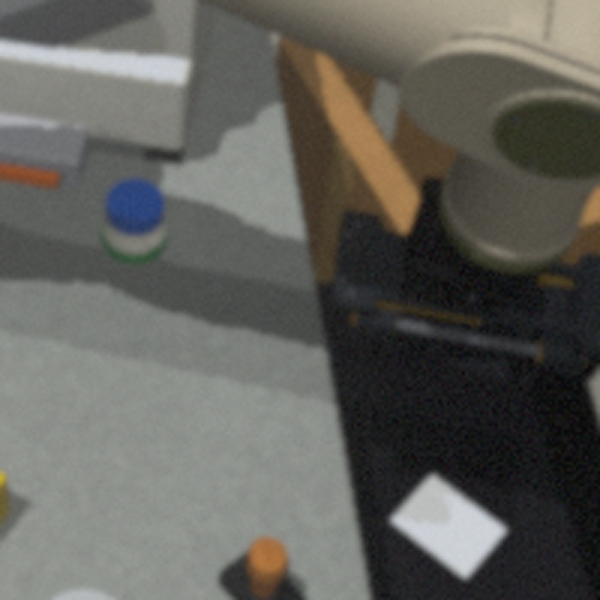

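The card (crop 450,525) has dropped into the bin. I'll raise the hand clear and check again.

```bash
python3 -m jog '[{"slide":[-3,0,0],"roll":0},{"slide":[-6,0,0],"roll":0},{"slide":[-9,0,0],"roll":0},{"slide":[-12,0,0],"roll":0},{"slide":[-15,0,0],"roll":0}]'; python3 -m jog '[{"slide":[0,-3,0],"roll":0},{"slide":[0,-6,0],"roll":0},{"slide":[0,-9,0],"roll":0},{"slide":[0,-12,0],"roll":0},{"slide":[0,-12,0],"roll":0}]';python3 -m jog '[{"slide":[0,0,0],"roll":0},{"slide":[0,0,0],"roll":0},{"slide":[0,0,0],"roll":0},{"slide":[0,0,0],"roll":0},{"slide":[0,0,0],"roll":0}]'; python3 st.py; python3 - <<'E'
from H import *
for n in("scene","top"):
    im=r.camera(n); cv2.imwrite(f"pics/{n}20.png",im[:,:,::-1])
E
```

```text
time: 32.93
ee_pos: [0.7841, -0.1899, 0.1539]
eef_rot: [0.584, 0.477, -0.527, 0.392]
ft_force: [0.4, -0.7, -0.4]
width: 0.087
time: 33.35
ee_pos: [0.6613, -0.1609, 0.1589]
eef_rot: [0.583, 0.478, -0.529, 0.39]
ft_force: [-0.8, -0.3, -0.8]
width: 0.0868
time: 33.77
ee_pos: [0.6619, -0.161, 0.1587]
eef_rot: [0.583, 0.478, -0.529, 0.39]
ft_force: [0.8, 0.7, -0.0]
width: 0.0871
t 33.7667 q [ 0.162  0.535  0.118  1.327 -0.201  1.341  0.072]
machine frame tool x,y,z: [-0.05   0.136 -0.989] [ 0.999  0.005 -0.05 ] [-0.002 -0.991 -0.136]
tilt -2.9064324188520874 side 7.819839882665363
tcp world [ 0.662 -0.161  0.159] grasp machine [ 0.196 -0.258  0.177] F [ 0.805  0.739 -0.049] w 0.08713271872113997
```

View pics/scene20.png

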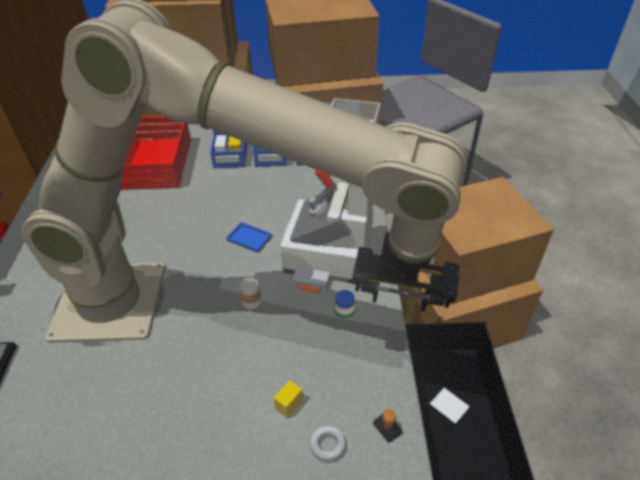

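View pics/top20.png

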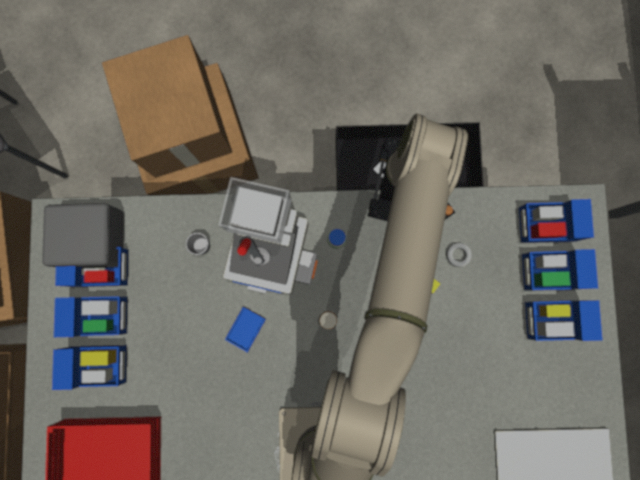

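```bash
python3 - <<'E'
from H import *
print(plane("scene",(449,404),-.155).round(3))
a=cv2.imread("pics/scene20.png"); b=r.camera("scene")[:,:,::-1]; print(cv2.absdiff(a,b)[380:430,420:480].mean(), r.read_state()["time"])
r.close_job()
E
```

```text
[ 0.8   -0.217 -0.155]
3.043111111111111 33.9167
the job is handed in; nothing more can be done
```

The spent card is in the waste bin and the job is handed in; the hand-in gave no verdict. The robot clock stood at 33.9 s of the 72 s allowed.

- **Cranking:** The moves only allow slides and rolls, so I got the roughly 35° lean by driving the arm against its reach limits. I gripped the red grip, which read 24 mm wide. I turned the crank from about 3.7 to 18.2 rad without letting go, at about 3.3 rad/s. The side force on the hand peaked at about 25 N, and I corrected the circle centre twice to bring it down.
- **Card out:** At 18.0 rad the two camera views put the card at machine y −0.167 and −0.170 m. That is only just past the −0.1655 m limit, so I turned a further 0.2 rad for margin.
- **To the bin:** I brought the hand back to nearly upright and held the card lightly across its 56 mm width. I slid it along the bench between the jar and the pot to the far edge. I then opened the jaws and pushed it over with the trailing finger.
- **Last checks:**
  - The card lies in the bin at about (0.80, −0.22), taking its height as the bin floor. That is inside the walls, with no visible movement between two pictures.
  - The crank grip looks to be where I left it.
  - The bystanders I could see have not visibly moved, judged by eye against the first pictures.
  - The open hand is about 16 cm above the bench and touches nothing.

On the slide a finger brushed the bench with about 10 N, and I raised it 2–3 mm. The two views disagreed by about 10 mm on some machine points such as the slot mouth, but the grasps still landed correctly.

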